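# Load the gel viewer and close its stayed lid

## Robot

A 7-joint arm with a two-finger parallel gripper is mounted at the origin on the work surface. World frame = base frame: x ahead of the robot, y to its left, z up, the work surface at z = 0. Lengths are in m, angles in rad, forces in N, time in s.
With the tool pointing down it reaches from about 0.425 to 0.95 m from the base axis. Payload 4.7 kg.
Tool frame: the origin (TCP) lies on the front face of the gripper's body, between the roots of the fingers; the fingertips stand 70 mm ahead of it and the grasp point (between the pads) lies 51 mm ahead of it; z points along the fingers, x is the direction in which the jaws open and shut, and the axes are right-handed (so a half turn about z gives the same grasp; the last joint's range is limited). The gripper opens to 87 mm and grips with 3 to 60 N. Pads are 19 mm wide; open, the fingers measure 117 mm over their backs; the gripper's body (75 mm by 190 mm) begins 51 mm behind the grasp point.
Start: joints at [-1.203, 0.469, -0.049, 1.532, 0.024, 1.141, -0.082], TCP at [0.261, 0.623, 0.292] pointing down, gripper open.
Joint ranges: [-2.59, 2.59], [-0.33, 1.99], [-1.39, 1.29], [0.1, 2.45], [-1.04, 4.18], [0.21, 1.99], [-2.66, 2.66]. Speed limits (rad/s): [2.57, 2.57, 3.14, 3.14, 3.14, 3.14, 3.14].

## Interface

Orientations are given as a rotation vector (axis times angle).
In Python, from station import arm gives the robot as it stands. The module is installed in compiled form; this text tells all that it offers.
- The arm moves only by the tool jog_arm, never from a script. Its argument "series" is a list that holds one entry, the list of rows, each a list of 5 numbers: the shift along the world's x, y, z in m, then the turn about the world's z in degrees, then the closure in counts, from 0 (fully open) to 255 (shut). In form: [[[x, y, z, roll, grip], ...]]. A call has exactly 5 rows; each row shifts and turns the commanded pose from where the row before left it; what a row does not reach is not made up. A row lasts 1/10 s, in which the tool goes at most 50 mm and 8.59 degrees, less where a joint would pass 70% of its speed; a pose out of reach is approached as far as the arm can. A call is refused whole if a number of a shift passes 0.05 or a number of a turn 8.59, either way. A call with a gripper value outside its range is refused whole. The fingers move at their own pace and stop on an object; the grip force is fixed at half the most. Time passes only in rows, so rows that do not move let the fingers close, or fill a call up. It gives the time, the measured TCP pose, the force and the opening at its end, in the units of the state.
- arm.read_state(): the state, without advancing time (a new reading comes with each control period).
- arm.snapshot(name): name is "side" or "top" or "wrist"; returns a dict with "image" (384x512x3 uint8, blue, green, red), "intrinsics" (3x3 intrinsics, pixels), "pose" (4x4, takes a point from camera to world coordinates). Camera axes: x right, y down, z forward; pixel columns grow to the right and rows downward; lengths in m; the calibration is good to about 2 mm. A picture is of the moment at which its call begins. There is no depth.
- arm.finish_job(): hands the job in, once; it reports no verdict.
Trained networks look in the newest picture that a camera, given by its name, has taken for a name from the list of things; names that differ only in an ending like _2 or _b are one class to them, and where a whole thing is asked for, a point or a joint stands for the part that bears it (a point fixed in the world has none). Each returns a list of dicts, best first, with "conf" (0 to 1); they miss things now and then, are a little off and sometimes report something else, mostly with a low value. They report only what shows in the picture. A call takes as long as a camera call.
- arm.recognise(camera, target): "at" ([column, row] in pixels, amid what is visible of it).
- arm.silhouettes(camera, target): "pixels" (384x512 bool, what is visible of it) and "at" ([column, row] in pixels, amid what is visible of it).
- arm.place_of(camera, target): "at" ([column, row] in pixels: a listed point, or the origin of a listed thing).
The state is a dict: "clock": time; "joints": joint angles; "joint_velocities": joint speeds; "tau": joint torques, N m; "ee_pos": TCP position; "eef_rot": TCP orientation; "wrist_force": force on the tool from outside, world axes, zero at the start; "wrist_torque": the same for the moment, N m; "opening": opening from 0.0 (shut) to 1.0 (fully open).
Only numpy, scipy, OpenCV 4.12 (cv2) and the standard library are available. Lean on these libraries where they do the work, as an engineer would, in place of code of your own. Each camera call takes 0.05 s, during which the arm holds its last target.

## Task

Raise the lid of the gel viewer until its folding stay locks and leave it standing on the stay, then lay the small white gel tray upright and flat on the glass inside. After that push the stay's joint back over to unlock it and lower the lid gently by its bar until it is shut. Do not force the lid against the stay so that the stay's anchor slips in its slot, do not let the lid drop, and leave the other things alone.

Things in the scene. Friction and masses are not known exactly. Their poses are not given: they have to be found in the camera images.
- viewer: grey box, fixed to the bench, 200 (x) x 240 (y) x 90 mm tall, walls 8 mm, open at the top under the lid, glass floor 40 mm above the bench (inside 184 x 224 mm, 50 mm deep). Origin under its centre at bench height; x points from its front to the hinge side, y towards the stay's side, z up
- glass_floor (a point): centre of the glass floor inside the viewer, on the glass; the axes are the viewer's
- lid_hinge (a point): middle of the lid's hinge axis, 100 mm behind the viewer's centre along its x and 90 mm above the bench; the axis runs along the viewer's y
- lid (a joint): lid angle in rad: 0 shut, grows as the lid rises about the viewer's +y axis. White plate 200 x 240 x 12 mm, 0.6 to 0.8 kg, stiff hinge: the unlocked lid stays where it is left above about 1.2 rad, and can fall below about 1 rad. The stay stops it somewhere between 1.3 and 1.6 rad, different each time; the pull then rises sharply. As the pull is eased the knee goes over and locks
- lid_bar (a point): centre of the lid's lifting bar: a grey round sleeve, 14 mm thick, 100 mm long, turning freely on a rod parallel to the hinge, 45 mm beyond the lid's free edge with a strut at each end. From the hinge axis it lies 245 mm along the lid and 6 mm above it: 96 mm above the bench when shut. x axis: from the bar towards the hinge
- stay (a joint): knee angle in rad of the folding stay on the viewer's +y side (two flat 89 mm steel links from the anchor on the box to the lid): about 0 folded (lid shut), 2.6 straight, 2.8 to 2.96 locked past straight (knee towards the viewer's front, held by a weak spring). To unlock, push the knee towards the hinge side gently to about 2.0: it then does not spring back, and folds as the lid is lowered
- stay_pin (a point): point on the knee's finger pin, by which the knee is pushed (under 12 N): steel, 12 mm thick, parallel to the viewer's y, 17 mm black ball on its free end. This point is 217 mm from the viewer's middle plane, 79 mm out from the links, 26 mm short of the ball's centre. Locked, it is about 130 mm above the bench; pushed, it goes round the anchor (89 mm circle), towards the hinge side and down
- stay_anchor (a point): centre of the stay's anchor: a round clamp, 18 mm across, in an upright slot on the viewer's +y side, set 43 to 57 mm above the bench. It slips in the slot if the stay is forced: with about 60 N in the stay, that is about 15 N at the lid bar beyond the lid's weight. It must not be dragged
- tray_center (a point): centre (half-way up) of the white plastic gel tray: open-topped, 80 (x) x 50 (y) x 30 mm tall, walls 4 mm, 90 g, lying on the bench to the right of the viewer; take it across its 50 mm width
- beaker: glass beaker, 80 mm across, 100 mm tall, left of the viewer; origin under its centre; leave alone
- jar: amber closed jar, 64 mm across, 95 mm tall, to the left; origin under its centre; leave alone
- pipette: hand pipette lying flat, about 220 mm long, near left; origin under its middle; leave alone
- tape: roll of paper tape lying flat, 60 mm across, 18 mm high, to the right; origin under its centre; leave alone
- marker: grey marker pen lying flat, 120 mm long, 16 mm thick, near the robot; origin under its middle; leave alone
- tube_rack: small grey rack of capped tubes, 90 x 70 mm, 52 mm tall, right of the viewer; origin under its centre; leave alone

How it is judged:
On the way, in this order (a step that is already met when the one before it is completed fails the run):
1. the lid stands by itself on the locked stay, let go (value of joint stay above 2.75 rad and value of joint lid above 1.1 rad and contact force between the fingers and anything else below 0.3 N), for 0.3 s.
2. the tray lies upright and flat on the glass, let go, the lid still on its locked stay (all of step 1 and x of tray_center in the frame of viewer between -0.06 and 0.06 m and y of tray_center in the frame of viewer between -0.095 and 0.095 m and z of tray_center in the frame of viewer between 0.048 and 0.062 m and angle between tray_center's own z axis and vertical below 0.12 rad), for 0.2 s.
3. the stay is unlocked while the lid is still up (value of joint stay below 2.45 rad and value of joint lid above 0.7 rad), for 0.1 s.
At the end, for the whole second after the job is handed in: The lid is shut (within 0.04 rad) and at rest, the tray lies flat (within 0.12 rad) and upright on the glass inside the viewer, the stay's anchor is where it was (within 4 mm), and the robot touches nothing (value of joint lid below 0.04 rad and velocity of joint lid below 0.05 rad/s and distance of stay_anchor from where it was at the start of the episode below 0.004 m and contact force between the fingers and anything else below 0.3 N and x of tray_center in the frame of viewer between -0.06 and 0.06 m and y of tray_center in the frame of viewer between -0.095 and 0.095 m and z of tray_center in the frame of viewer between 0.048 and 0.062 m and angle between tray_center's own z axis and vertical below 0.12 rad).
It fails at once if the lid dropped or slammed (it turned down faster than 2 rad/s) (velocity of joint lid below -2 rad/s).
It fails at once if the stay was forced: its anchor slipped 4 mm in its slot (distance of stay_anchor from where it was at the start of the episode above 0.004 m).
It fails at once if a bystander was moved more than 40 mm (distance of any of beaker, jar, pipette, tape, marker, tube_rack from where it was at the start of the episode above 0.04 m).
It also fails if it takes over 72 s, if anything falls off the work surface, if the arm or the gripper's body presses on something with over 40 N, if the wrist force passes 120 N, or if a joint passes its speed limit or range.

## Working session

There is one attempt and no reset: what is moved stays moved. The work goes in short steps, Python scripts to look and compute and a tool call to move; the robot and the scene stay as the last step left them, time stands still between calls to the robot, and variables do not carry over. Pictures are saved under pics/ and viewed, and the job is handed in when it is done.

Besides the shell and the picture viewer there is one more tool, called after "Emit:" as a command line: name --argument value ..., lists and objects as JSON in quotes. jog_arm: Moves the arm, as the interface text tells. Its arguments: {"type":"object","properties":{"series":{"type":"array","items":{"type":"array","items":{"type":"array","items":{"type":"number"}}}}},"required":["series"]}

```bash
mkdir -p pics; ls; cat > h.py <<'E'
import numpy as np, cv2
from station import arm
def snap(n,f):
    s=arm.snapshot(n); cv2.imwrite('pics/'+f+'.png',s['image']); return s
def ray(s,px):
    K=np.array(s['intrinsics']);T=np.array(s['pose'])
    d=T[:3,:3]@np.linalg.solve(K,[px[0],px[1],1.]); return T[:3,3],d/np.linalg.norm(d)
def atz(s,px,z):
    o,d=ray(s,px); return o+d*(z-o[2])/d[2]
def tri(L):
    A=np.zeros((3,3));b=np.zeros(3)
    for s,px in L:
        o,d=ray(s,px);P=np.eye(3)-np.outer(d,d);A+=P;b+=P@o
    x=np.linalg.solve(A,b); return x,[float(np.linalg.norm((np.eye(3)-np.outer(ray(s,p)[1],ray(s,p)[1]))@(x-ray(s,p)[0]))) for s,p in L]
def proj(s,X):
    K=np.array(s['intrinsics']);T=np.array(s['pose']);c=T[:3,:3].T@(np.array(X)-T[:3,3]);u=K@c;return u[:2]/u[2]
E
python3 - <<'E'
from h import *
np.set_printoptions(precision=4,suppress=True)
st=arm.read_state();print(st)
for n in ['side','top','wrist']:
    s=snap(n,n+'0'); print(n,s['intrinsics'],s['pose'])
S={}
import pickle
E
```

```text
pics
{'clock': 0.0, 'joints': array([-1.2029,  0.4694, -0.0486,  1.5337,  0.0241,  1.141 , -0.0823]), 'joint_velocities': array([ 0.0011, -0.0002,  0.0001, -0.0015,  0.0013,  0.0019,  0.0012]), 'tau': array([  0.0001, -50.7983,  -0.0808, -23.6155,  -0.0614,   0.0381,
         0.0002]), 'ee_pos': array([0.2607, 0.6221, 0.2912]), 'eef_rot': array([ 2.6147,  1.7395, -0.0024]), 'wrist_force': array([ 0.0178, -0.1621, -0.0978]), 'wrist_torque': array([-0.0404, -0.0264,  0.0119]), 'opening': 0.9955472252657377}
side [[413.0274   0.     254.6565]
 [  0.     413.0274 195.5349]
 [  0.       0.       1.    ]] [[-0.9962 -0.0559  0.0675  0.4525]
 [-0.0861  0.7687 -0.6338  0.7034]
 [-0.0164 -0.6372 -0.7705  0.9199]
 [ 0.      0.      0.      1.    ]]
top [[499.5417   0.     260.2716]
 [  0.     499.5417 193.2442]
 [  0.       0.       1.    ]] [[-0.0253 -0.9909  0.1318  0.3571]
 [-0.9995  0.0273  0.0134  0.0096]
 [-0.0169 -0.1314 -0.9912  1.4242]
 [ 0.      0.      0.      1.    ]]
wrist [[310.0888   0.     257.9452]
 [  0.     310.0888 193.1565]
 [  0.       0.       1.    ]] [[ 0.3885  0.8798  0.2737  0.1848]
 [ 0.9214 -0.3702 -0.1182  0.6553]
 [-0.0026  0.2981 -0.9545  0.3837]
 [ 0.      0.      0.      1.    ]]
```

View pics/top0.png

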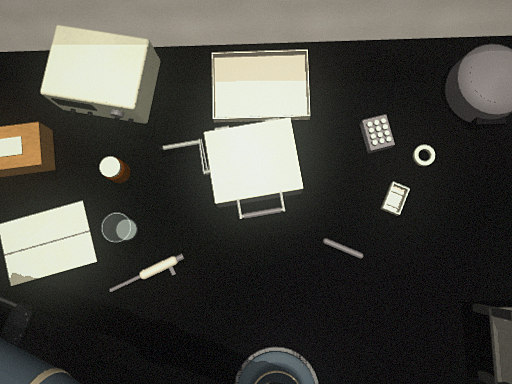

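View pics/side0.png

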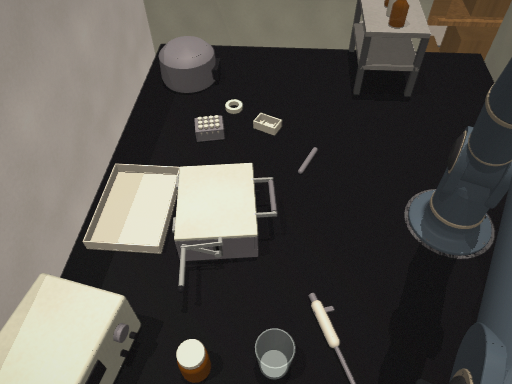

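```bash
python3 - <<'E'
from h import *
np.set_printoptions(precision=4,suppress=True)
a=arm.snapshot('top');b=arm.snapshot('side')
for t in ['viewer','glass_floor','lid_hinge','lid_bar','stay_pin','stay_anchor','tray_center','beaker','jar','pipette','tape','marker','tube_rack']:
    r={}
    for n,s in (('top',a),('side',b)):
        q=arm.place_of(n,t); r[n]=q[:2]
        print(t,n,[(np.round(x['at'],1),round(x['conf'],2)) for x in q[:2]], [np.round(atz(s,x['at'],0),3) for x in q[:1]])
    if r['top'] and r['side']: print('   tri',tri([(a,r['top'][0]['at']),(b,r['side'][0]['at'])]))
print(arm.read_state()['clock'])
E
```

```text
viewer top [(array([253.7, 166.2]), 0.61)] [array([0.626, 0.046, 0.   ])]
viewer side [(array([219.2, 221.4]), 0.74)] [array([0.623, 0.046, 0.   ])]
   tri (array([0.6242, 0.0459, 0.0005]), [0.0017507258786093457, 0.001750725878609062])
glass_floor top [] []
glass_floor side [] []
lid_hinge top [(array([245. , 126.5]), 0.68), (array([149. , 268.6]), 0.36)] [array([0.745, 0.069, 0.   ])]
lid_hinge side [(array([177.8, 198.6]), 0.8)] [array([ 0.753, -0.026,  0.   ])]
   tri (array([0.7152, 0.064 , 0.1132]), [0.0010153744075336601, 0.0010153744075338104])
lid_bar top [(array([265.3, 213.1]), 0.67)] [array([0.489, 0.016, 0.   ])]
lid_bar side [(array([270.3, 195.3]), 0.79)] [array([ 0.488, -0.057,  0.   ])]
   tri (array([0.4827, 0.0155, 0.0878]), [0.001983409598782622, 0.001983409598782771])
stay_pin top [(array([170.7, 147.7]), 0.57)] [array([0.688, 0.287, 0.   ])]
stay_pin side [(array([181.9, 279.1]), 0.6)] [array([0.69 , 0.228, 0.   ])]
   tri (array([0.6687, 0.271 , 0.0828]), [8.843172715752244e-05, 8.843172715741976e-05])
stay_anchor top [(array([207.4, 171. ]), 0.75)] [array([0.6
[... 1286 characters left out ...]
ray([ 0.641, -0.438,  0.   ])]
tape side [(array([234.7, 105.9]), 0.7)] [array([ 0.639, -0.457,  0.   ])]
   tri (array([ 0.6359, -0.4315,  0.0204]), [0.001370491863786052, 0.0013704918637860771])
marker top [(array([337.1, 246.4]), 0.79)] [array([ 0.389, -0.185,  0.   ])]
marker side [(array([307.7, 160.6]), 0.44)] [array([ 0.381, -0.205,  0.   ])]
   tri (array([ 0.3857, -0.1808,  0.0251]), [0.0026071002554953395, 0.0026071002554953005])
tube_rack top [(array([375.7, 134.6]), 0.84)] [array([ 0.709, -0.311,  0.   ])]
tube_rack side [(array([211.8, 131.9]), 0.55)] [array([ 0.699, -0.316,  0.   ])]
   tri (array([ 0.7022, -0.3095,  0.0072]), [0.005254734929465059, 0.0052547349294649985])
1.55
```

The top view shows the lid at about columns 205–300 and rows 120–205, with its bar near (262, 213). The tray is near (396, 198) and the stay pin runs from about (163, 148) to (200, 143). I'll fit the viewer and tray poses from the silhouettes.

```bash
python3 - <<'E'
from h import *
from scipy.optimize import least_squares
np.set_printoptions(precision=4,suppress=True)
a=arm.snapshot('top');b=arm.snapshot('side')
O={}
for n in('top','side'):
    for t in ('lid','tray_center'):
        m=arm.silhouettes(n,t)
        if m:
            O[n,t]=m[0]['pixels'].astype(np.uint8); print(n,t,m[0]['conf'],O[n,t].sum(),m[0]['at'])
            cv2.imwrite(f'pics/m_{n}_{t}.png',O[n,t]*255)
im=cv2.resize(a['image'][90:240,140:320],None,fx=4,fy=4,interpolation=cv2.INTER_CUBIC);cv2.imwrite('pics/topz.png',im)
im=cv2.resize(a['image'][100:240,340:460],None,fx=5,fy=4,interpolation=cv2.INTER_CUBIC);cv2.imwrite('pics/topt.png',im)
# lid quad
def quad(m):
    c=max(cv2.findContours(m,0,2)[0],key=cv2.contourArea)
    return c
import pickle
S={'top':a,'side':b}
# tray from rim z=.03: minAreaRect of top bright
m=O['top','tray_center'];pts=np.argwhere(m)[:,::-1].astype(float)
c=quad(m)[:,0,:].astype(float)
w=np.array([atz(a,p,.03)[:2] for p in c]).astype(np.float32)
print('tray rect',cv2.minAreaRect(w*1000))
if ('side','tray_center') in O:
    c=quad(O['side','tray_center'])[:,0,:].astype(float)
    print('tray side rect',cv2.minAreaRect(np.array([atz(b,p,.03)[:2] for p in c]).astype(np.float32)*1000))
pts=[]
for n,t,X in (('top','viewer',(0,0,0)),('side','viewer',(0,0,0)),('top','lid_hinge',(.1,0,.09)),('side','lid_hinge',(.1,0,.09)),('top','lid_bar',(-.145,0,.096)),('side','lid_bar',(-.145,0,.096)),('top','stay_pin',None),('side','stay_pin',None)):
    q=arm.place_of(n,t)
    if q and X is not None: pts.append((S[n],q[0]['at'],np.array(X))); 
def res(p):
    R=cv2.Rodrigues(np.array([0,0,p[2]]))[0]
    return np.concatenate([proj(s,R@X+[p[0],p[1],0])-u for s,u,X in pts])
r=least_squares(res,[.624,.046,.21],loss='soft_l1');print(r.x,np.degrees(r.x[2]),res(r.x))
E
```

```text
top lid 0.94 6762 [252.4, 160.5]
top tray_center 0.76 640 [396.0, 198.5]
side lid 0.85 6226 [220.0, 203.3]
side tray_center 0.98 446 [267.2, 125.0]
tray rect ((516.5881958007812, -348.1963806152344), (57.91171646118164, 88.87577056884766), 66.00963592529297)
tray side rect ((518.1962280273438, -334.98785400390625), (81.78205871582031, 94.41300201416016), 66.49749755859375)
[0.6207 0.0423 0.1318] 7.551290803079615 [-0.2793 -2.0207  0.121  -0.5083  0.3762 -3.197   3.0264  1.7329  0.5641
  1.5855 -0.281   0.7352]
```

View pics/topz.png

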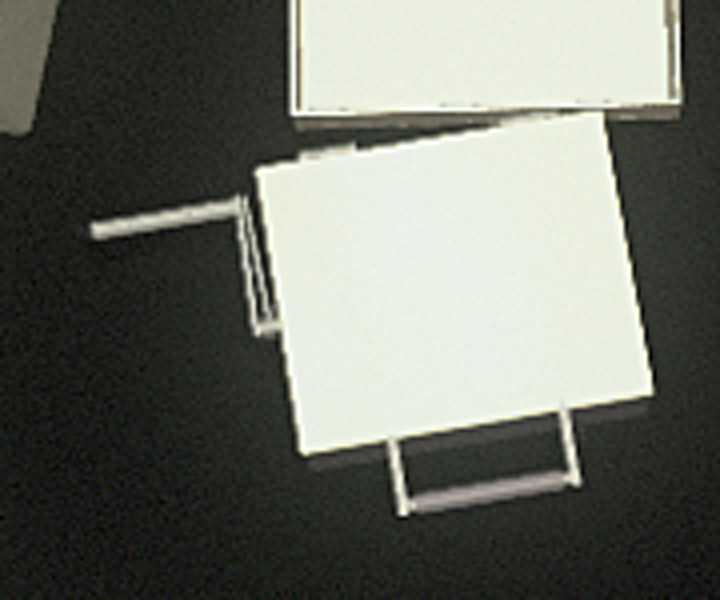

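View pics/topt.png

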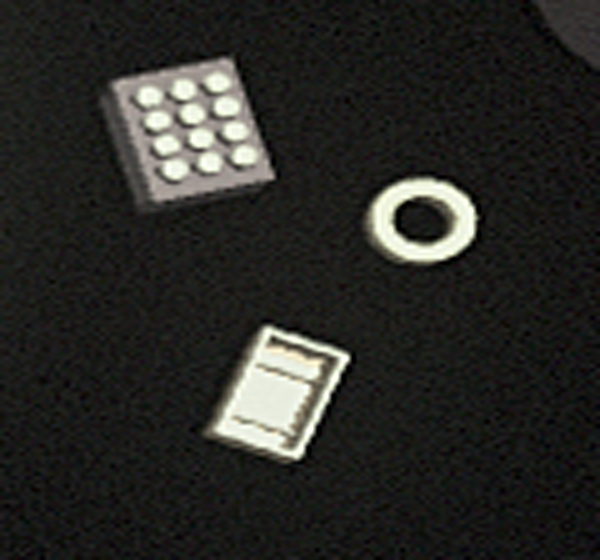

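```bash
python3 - <<'E'
from h import *
np.set_printoptions(precision=4,suppress=True)
a=arm.snapshot('top');b=arm.snapshot('side')
from scipy.optimize import least_squares
C=[((204,132.5),(.1,.12,.102)),((290.75,117.5),(.1,-.12,.102)),((303,188.75),(-.1,-.12,.102)),((215.75,203.25),(-.1,.12,.102)),((241.25,215.75),(-.145,.05,.096)),((283.75,209.5),(-.145,-.05,.096))]
def res(p,C=C):
    R=cv2.Rodrigues(np.array([0,0,p[2]]))[0]
    return np.concatenate([proj(a,R@np.array(X)+[p[0],p[1],0])-u for u,X in C])
r=least_squares(res,[.624,.046,.21],loss='soft_l1');print(r.x,np.degrees(r.x[2]),res(r.x))
C2=[((393.6,181.25),(.04,.025,.03)),((410,188),(.04,-.025,.03)),((399.6,215),(-.04,-.025,.03)),((384,208.2),(-.04,.025,.03))]
r2=least_squares(lambda p:res(p,C2),[.52,-.355,-.4]);print('tray',r2.x,np.degrees(r2.x[2]),res(r2.x,C2))
ims=cv2.resize(b['image'][150:300,150:300],None,fx=4,fy=4,interpolation=cv2.INTER_CUBIC)
cv2.imwrite('pics/sidez.png',ims)
p=r.x;R=cv2.Rodrigues(np.array([0,0,p[2]]))[0]
for X in [(.1,.12,.102),(.1,-.12,.102),(-.1,-.12,.102),(-.1,.12,.102),(-.145,.05,.096),(-.145,-.05,.096)]:
    print((proj(b,R@np.array(X)+[p[0],p[1],0])-150)*4)
p=r2.x;R=cv2.Rodrigues(np.array([0,0,p[2]]))[0]
ims=cv2.resize(b['image'][90:150,240:300],None,fx=10,fy=10,interpolation=cv2.INTER_CUBIC)
cv2.imwrite('pics/sidet.png',ims)
for u,X in C2: print('t',(proj(b,R@np.array(X)+[p[0],p[1],0])-[240,90])*10)
E
```

```text
[0.6241 0.0439 0.1414] 8.101997185140025 [-0.169  -0.8528  0.0482 -0.4868  0.8325 -0.0418 -0.601   0.4514  2.6185
  0.3543 -2.9308  0.3505]
tray [ 0.5184 -0.3532 -0.415 ] -23.77815678476755 [-0.2203  0.4076  0.1759  0.3072  0.6631 -0.3766 -0.6208 -0.3319]
[ 92.1705 354.195 ]
[116.8903  62.1536]
[407.8306  47.2486]
[428.3525 335.6441]
[493.5322 244.6518]
[480.9023 125.5014]
t [124.9101 306.7266]
t [196.906  220.2254]
t [410.7403 292.3143]
t [341.8066 381.9568]
```

View pics/sidez.png

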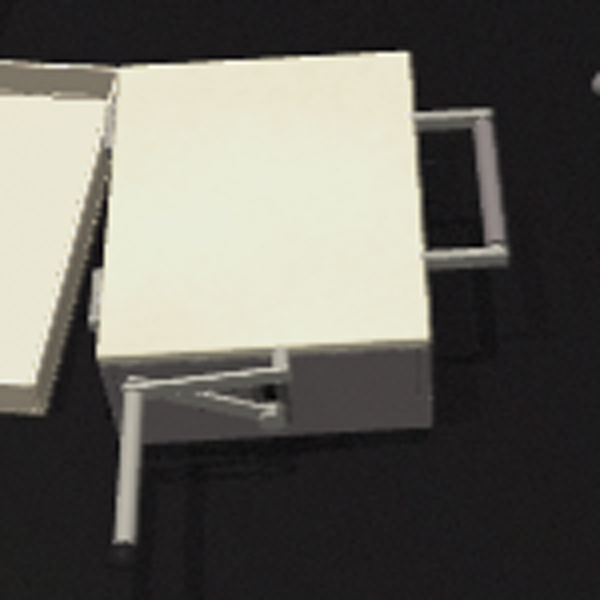

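View pics/sidet.png

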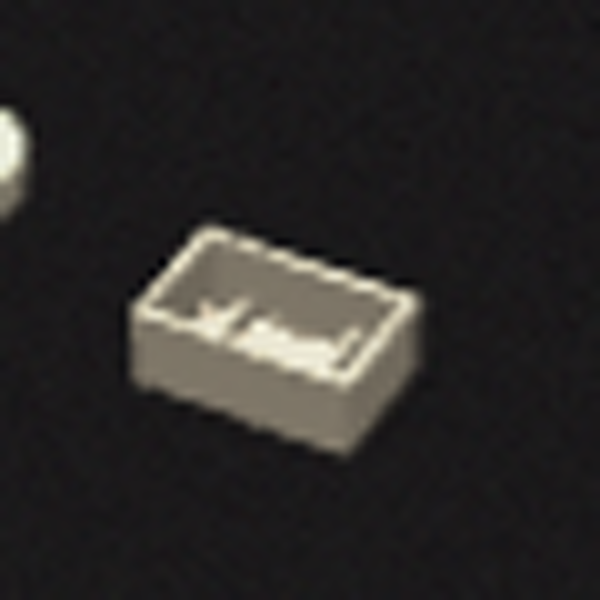

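Emit:
jog_arm --series '[[[0.015, -0.04, 0, -3.9, 140], [0.015, -0.04, 0, -3.9, 140], [0.015, -0.04, 0, -3.9, 140], [0.015, -0.04, 0, -3.9, 140], [0.015, -0.04, 0, -3.9, 140]]]'

```text
clock: 2.85
ee_pos: [0.3363, 0.4209, 0.2925]
eef_rot: [-2.874, -1.268, -0.001]
wrist_force: [0.3, 0.1, -0.4]
opening: 0.627
```

Emit:
jog_arm --series '[[[0.015, -0.04, 0, -3.9, 140], [0.015, -0.04, 0, -3.9, 140], [0.015, -0.04, 0, -3.9, 140], [0.015, -0.04, 0, -3.9, 140], [0.015, -0.04, 0, -3.9, 140]]]'

```text
clock: 3.35
ee_pos: [0.4112, 0.2209, 0.2926]
eef_rot: [-3.047, -0.763, -0.001]
wrist_force: [1.0, -0.0, -0.2]
opening: 0.451
```

Emit:
jog_arm --series '[[[0.014, -0.04, -0.01, -3.9, 140], [0.014, -0.04, -0.01, -3.9, 140], [0.014, -0.04, -0.01, -3.9, 140], [0.014, -0.04, -0.01, -3.9, 140], [0.014, -0.04, 0, -3.9, 140]]]'

```text
clock: 3.85
ee_pos: [0.4805, 0.021, 0.2515]
eef_rot: [-3.133, -0.236, 0.002]
wrist_force: [0.4, 0.4, 0.0]
opening: 0.452
```

```bash
python3 - <<'E'
from h import *
np.set_printoptions(precision=4,suppress=True)
R=cv2.Rodrigues(np.array(arm.read_state()['eef_rot']))[0];print(R)
w=snap('wrist','w1');a=snap('top','t1');b=snap('side','s1')
L=[]
for n,s in(('wrist',w),('top',a),('side',b)):
    q=arm.place_of(n,'lid_bar');print(n,q[:1], atz(s,q[0]['at'],.096) if q else '')
    if q:L.append((s,q[0]['at']))
print(tri(L))
for t in('stay_pin','stay_anchor','lid_hinge'):
    q=arm.place_of('wrist',t);print(t,q[:1])
E
```

```text
[[ 0.9887  0.1499 -0.0015]
 [ 0.1499 -0.9887 -0.0001]
 [-0.0015 -0.0001 -1.    ]]
wrist [{'at': [258.4, 196.2], 'conf': 0.69}] [0.4799 0.0241 0.096 ]
top [{'at': [374.4, 136.0], 'conf': 0.54}] [ 0.6819 -0.2859  0.096 ]
side [{'at': [271.1, 195.8], 'conf': 0.77}] [0.4822 0.0235 0.096 ]
(array([ 0.5608, -0.1587, -0.063 ]), [0.14447035174412917, 0.21663733674169192, 0.08193316777574614])
stay_pin []
stay_anchor [{'at': [425.9, 36.3], 'conf': 0.83}]
lid_hinge []
```

View pics/w1.png

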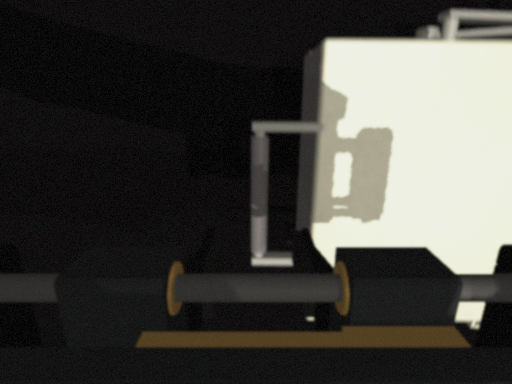

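View pics/s1.png

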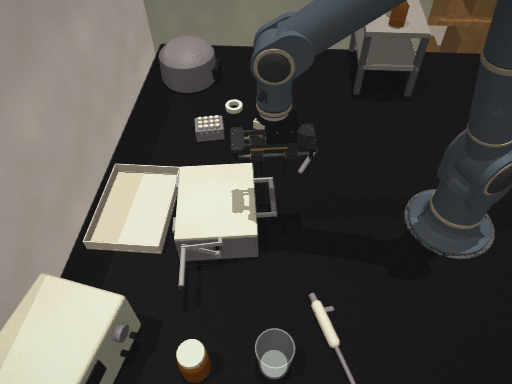

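Emit:
jog_arm --series '[[[0, 0.003, -0.025, -0.5, 140], [0, 0, -0.025, 0, 140], [0, 0, -0.025, 0, 140], [0, 0, -0.02, 0, 140], [0, 0, -0.01, 0, 140]]]'

```text
clock: 4.8
ee_pos: [0.4799, 0.0265, 0.1458]
eef_rot: [3.133, 0.229, -0.004]
wrist_force: [0.2, 0.1, -0.8]
opening: 0.448
```

Emit:
jog_arm --series '[[[0, 0, 0, 0, 255], [0, 0, 0, 0, 255], [0, 0, 0, 0, 255], [0, 0, 0, 0, 255], [0, 0, 0, 0, 255]]]'

```text
clock: 5.3
ee_pos: [0.4803, 0.0256, 0.1478]
eef_rot: [-3.133, -0.226, 0.001]
wrist_force: [-3.3, 0.1, 5.6]
opening: 0.151
```

```bash
cat >> h.py <<'E'
def arc(ths,phi=0.141):
    ths=np.array(ths);u=-.245*np.cos(ths)+.006*np.sin(ths);z=.245*np.sin(ths)+.006*np.cos(ths)
    du=np.diff(u);return np.c_[du*np.cos(phi),du*np.sin(phi),np.diff(z)],u,z
E
python3 - <<'E'
from h import *
np.set_printoptions(precision=4,suppress=True)
t=np.r_[np.linspace(0,1.2,16),np.arange(1.205,1.65,.005)]
d,u,z=arc(t)
for i in range(15): print(round(t[i+1],3),d[i],(u[i+1]-u[0])*.99+.4803,z[i+1]-z[0]+.147)
for i in (16,36,56,76): print(t[i+1],d[i], (u[i+1]-u[0])*.99+.4803,z[i+1]-z[0]+.147)
E
```

```text
0.08 [0.0013 0.0002 0.0196] 0.48155043941847653 0.166559910260263
0.16 [0.0028 0.0004 0.0194] 0.48434437256453033 0.18595632432074402
0.24 [0.0043 0.0006 0.0191] 0.4886639278006174 0.20506517132376015
0.32 [0.0058 0.0008 0.0187] 0.4944814747141637 0.2237642198594435
0.4 [0.0073 0.001  0.0182] 0.5017598008579136 0.24193385982963667
0.48 [0.0087 0.0012 0.0175] 0.510452349782601 0.25945786754433897
0.56 [0.0101 0.0014 0.0168] 0.520503518839346 0.2762241491566969
0.64 [0.0113 0.0016 0.0159] 0.5318490148468574 0.29212545768109177
0.72 [0.0126 0.0018 0.0149] 0.5444162653483865 0.30706007900785626
0.8 [0.0137 0.0019 0.0139] 0.5581248828277882 0.32093248252646606
0.88 [0.0148 0.0021 0.0127] 0.5728871789152943 0.33365393219543893
0.96 [0.0157 0.0022 0.0115] 0.5886087252938336 0.3451430541501793
1.04 [0.0166 0.0024 0.0102] 0.6051889577180151 0.35532635721801453
1.12 [0.0173 0.0025 0.0088] 0.6225218192821119 0.364138703010904
1.2 [0.018  0.0026 0.0074] 0.6404964388223282 0.3715237225888305
1.21 [0.0011 0.0002 0.0004] 0.6427827032834785 0.3723440367878955
1.3099999999999978 [0.0012 0.0002 0.0003] 0.6660476132217801 0.3792624133403157
1.4099999999999957 [0.0012 0.0002 0.0002] 0.6898800738323969 0.3838001506177222
1.5099999999999936 [0.0012 0.0002 0.    ] 0.7140419590468718 0.3859119090492155
```

Emit:
jog_arm --series '[[[0.0006, 0.0001, 0.01, 0, 255], [0.0007, 0.0001, 0.01, 0, 255], [0.0028, 0.0004, 0.0194, 0, 255], [0.0043, 0.0006, 0.0191, 0, 255], [0.0058, 0.0008, 0.0187, 0, 255]]]'

```text
clock: 5.8
ee_pos: [0.4946, 0.0276, 0.2256]
eef_rot: [-3.133, -0.226, 0.001]
wrist_force: [1.3, 0.6, -5.8]
opening: 0.149
```

Emit:
jog_arm --series '[[[0.0073, 0.001, 0.0182, 0, 255], [0.0087, 0.0012, 0.0175, 0, 255], [0.01, 0.0014, 0.0168, 0, 255], [0.0113, 0.0016, 0.0159, 0, 255], [0.0126, 0.0018, 0.0149, 0, 255]]]'

```text
clock: 6.3
ee_pos: [0.545, 0.0349, 0.309]
eef_rot: [-3.133, -0.226, -0.001]
wrist_force: [2.0, 0.1, -6.8]
opening: 0.152
```

Emit:
jog_arm --series '[[[0.0137, 0.0019, 0.0139, 0, 255], [0.0148, 0.0021, 0.0127, 0, 255], [0.0157, 0.0022, 0.0115, 0, 255], [0.0166, 0.0024, 0.0102, 0, 255], [0.0173, 0.0025, 0.0088, 0, 255]]]'

```text
clock: 6.8
ee_pos: [0.6231, 0.0461, 0.3656]
eef_rot: [-3.133, -0.227, 0.001]
wrist_force: [0.8, 0.1, -6.2]
opening: 0.149
```

Emit:
jog_arm --series '[[[0.009, 0.0013, 0.0037, 0, 255], [0.009, 0.0013, 0.0035, 0, 255], [0.0025, 0.0004, 0.0008, 0, 255], [0.0025, 0.0004, 0.0008, 0, 255], [0.0025, 0.0004, 0.0008, 0, 255]]]'

```text
clock: 7.3
ee_pos: [0.6483, 0.0497, 0.3752]
eef_rot: [-3.132, -0.227, -0.0]
wrist_force: [-3.5, 2.2, 3.0]
opening: 0.153
```

```bash
python3 - <<'E'
from h import *
np.set_printoptions(precision=4,suppress=True)
a=snap('top','t2');b=snap('side','s2');s=arm.read_state();print(s['ee_pos'],s['wrist_force'])
E
```

```text
[0.6487 0.0498 0.3753] [-0.7364  1.4649  4.4589]
```

View pics/s2.png

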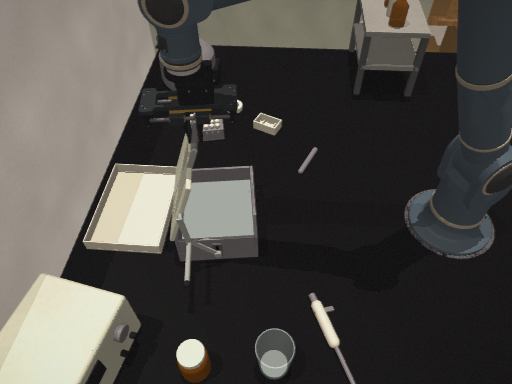

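Emit:
jog_arm --series '[[[0.0023, 0.0003, 0.0007, 0, 255], [0.0023, 0.0003, 0.0007, 0, 255], [0.0023, 0.0003, 0.0007, 0, 255], [0.0012, 0.0002, 0.0003, 0, 255], [0.0012, 0.0002, 0.0003, 0, 255]]]'

```text
clock: 7.9
ee_pos: [0.658, 0.0511, 0.3781]
eef_rot: [-3.133, -0.227, -0.002]
wrist_force: [-3.6, 2.8, 5.8]
opening: 0.151
```

Emit:
jog_arm --series '[[[0.0012, 0.0002, 0.001, 0, 255], [0.0012, 0.0002, 0.0008, 0, 255], [0.0012, 0.0002, 0.0003, 0, 255], [0.0012, 0.0002, 0.0003, 0, 255], [0.0012, 0.0002, 0.0003, 0, 255]]]'

```text
clock: 8.4
ee_pos: [0.6639, 0.052, 0.3797]
eef_rot: [-3.133, -0.227, 0.0]
wrist_force: [-2.7, 2.4, 2.3]
opening: 0.149
```

Emit:
jog_arm --series '[[[0.0012, 0.0002, 0.0003, 0, 255], [0.0012, 0.0002, 0.0003, 0, 255], [0.0012, 0.0002, 0.0003, 0, 255], [0.0012, 0.0002, 0.0003, 0, 255], [0.0012, 0.0002, 0.0003, 0, 255]]]'

```text
clock: 8.9
ee_pos: [0.6699, 0.0529, 0.3812]
eef_rot: [-3.133, -0.227, -0.0]
wrist_force: [-1.2, 1.9, 1.2]
opening: 0.148
```

Emit:
jog_arm --series '[[[0.0012, 0.0002, 0.0003, 0, 255], [0.0012, 0.0002, 0.0003, 0, 255], [0.0012, 0.0002, 0.0003, 0, 255], [0.0012, 0.0002, 0.0003, 0, 255], [0.0012, 0.0002, 0.0002, 0, 255]]]'

```text
clock: 9.4
ee_pos: [0.6759, 0.0537, 0.3825]
eef_rot: [3.133, 0.226, -0.0]
wrist_force: [-1.2, 3.1, -1.6]
opening: 0.15
```

Emit:
jog_arm --series '[[[0.0012, 0.0002, 0.0003, 0, 255], [0.0012, 0.0002, 0.0002, 0, 255], [0.0012, 0.0002, 0.0003, 0, 255], [0.0012, 0.0002, 0.0002, 0, 255], [0.0012, 0.0002, 0.0002, 0, 255]]]'

```text
clock: 9.9
ee_pos: [0.6821, 0.0547, 0.3837]
eef_rot: [3.133, 0.226, 0.0]
wrist_force: [1.1, 0.8, -3.5]
opening: 0.148
```

```bash
python3 - <<'E'
from h import *
b=arm.snapshot('side')
cv2.imwrite('pics/s3.png',cv2.resize(b['image'][120:290,140:290],None,fx=4,fy=3.5,interpolation=cv2.INTER_CUBIC))
E
```

```text
(no output)
```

View pics/s3.png

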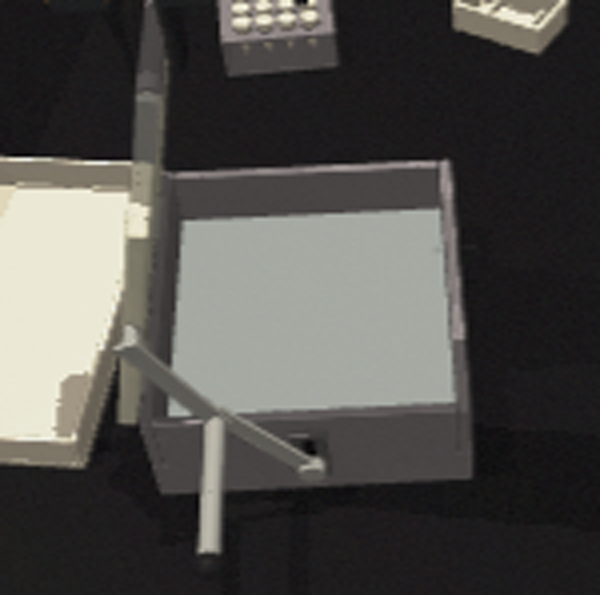

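Emit:
jog_arm --series '[[[0.0012, 0.0002, 0.0001, 0, 255], [0.0012, 0.0002, 0.0001, 0, 255], [0.0012, 0.0002, 0.0001, 0, 255], [0.0012, 0.0002, 0.0001, 0, 255], [0.0012, 0.0002, 0.0001, 0, 255]]]'

```text
clock: 10.45
ee_pos: [0.686, 0.0552, 0.3842]
eef_rot: [-3.133, -0.226, 0.009]
wrist_force: [-7.5, 0.2, -0.6]
opening: 0.147
```

Emit:
jog_arm --series '[[[-0.001, -0.0001, -0.0001, 0, 255], [-0.001, -0.0001, -0.0001, 0, 255], [-0.001, -0.0001, -0.0001, 0, 255], [-0.001, -0.0001, -0.0001, 0, 255], [0, 0, 0, 0, 255]]]'

```text
clock: 10.95
ee_pos: [0.6838, 0.055, 0.3839]
eef_rot: [3.133, 0.226, -0.0]
wrist_force: [-2.1, 0.0, -4.5]
opening: 0.15
```

```bash
python3 - <<'E'
from h import *
b=arm.snapshot('side');s=arm.read_state();print(s['ee_pos'],s['wrist_force'],s['clock'])
cv2.imwrite('pics/s4.png',cv2.resize(b['image'][120:290,140:290],None,fx=4,fy=3.5,interpolation=cv2.INTER_CUBIC))
E
```

```text
[0.68377402 0.05499203 0.3839449 ] [-1.92178889  0.29502947 -3.62043027] 11.0
```

View pics/s4.png

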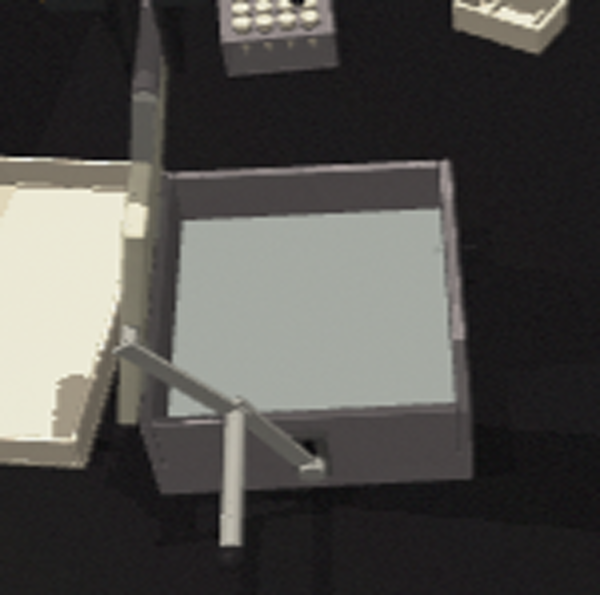

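Emit:
jog_arm --series '[[[-0.001, -0.0001, 0, 0, 255], [-0.001, -0.0001, -0.0003, 0, 255], [-0.0005, 0, -0.0003, 0, 255], [0, 0, -0.0003, 0, 255], [0, 0, 0, 0, 255]]]'

```text
clock: 11.5
ee_pos: [0.6815, 0.0547, 0.3836]
eef_rot: [3.133, 0.226, 0.001]
wrist_force: [-1.0, -1.6, -1.6]
opening: 0.148
```

```bash
python3 - <<'E'
from h import *
np.set_printoptions(precision=4,suppress=True)
a=arm.snapshot('top');b=arm.snapshot('side');s=arm.read_state();print(s['ee_pos'],s['wrist_force'],s['clock'])
cv2.imwrite('pics/s5.png',cv2.resize(b['image'][120:290,140:290],None,fx=4,fy=3.5,interpolation=cv2.INTER_CUBIC))
V=np.array([.6235,.0445,0]);R=cv2.Rodrigues(np.array([0,0,.141]))[0]
for t in('stay_pin','stay_anchor','lid_bar','lid_hinge'):
    q=arm.place_of('top',t);p=arm.place_of('side',t);print(t,q[:1],p[:1])
    if q and p:
        x,e=tri([(a,q[0]['at']),(b,p[0]['at'])]);print(x,e,R.T@(x-V))
E
```

```text
[0.6815 0.0546 0.3836] [-0.7553 -1.4612 -2.6074] 11.6
stay_pin [{'at': [168.9, 158.2], 'conf': 0.74}] [{'at': [201.2, 270.4], 'conf': 0.98}]
[0.6255 0.2676 0.124 ] [0.0051004121396977424, 0.0051004121396977615] [0.0333 0.2206 0.124 ]
stay_anchor [{'at': [205.3, 170.3], 'conf': 0.8}] [{'at': [215.2, 249.5], 'conf': 0.82}]
[0.6068 0.1782 0.0675] [0.0011171534144983968, 0.0011171534144984864] [0.0022 0.1347 0.0675]
lid_bar [] [{'at': [175.8, 130.2], 'conf': 0.76}]
lid_hinge [{'at': [251.7, 166.8], 'conf': 0.39}] [{'at': [177.4, 199.5], 'conf': 0.76}]
[0.6617 0.0584 0.1037] [0.056446402397253626, 0.05644640239725352] [0.0397 0.0084 0.1037]
```

View pics/s5.png

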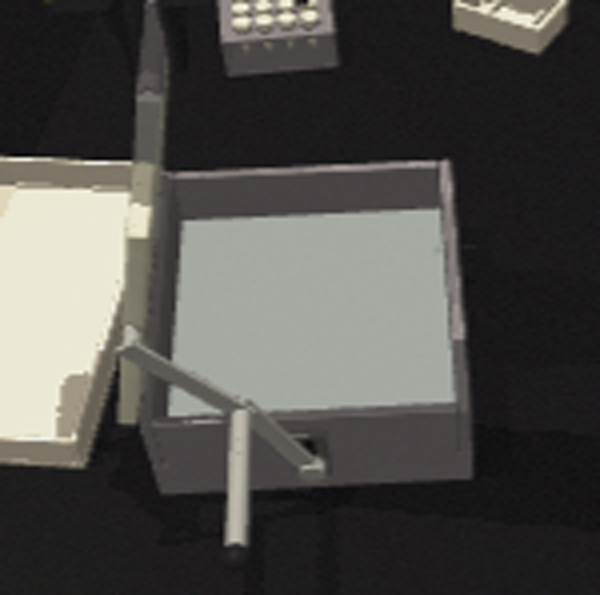

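Emit:
jog_arm --series '[[[-0.001, -0.0001, -0.0002, 0, 255], [-0.001, -0.0001, -0.0002, 0, 255], [-0.001, -0.0001, -0.0002, 0, 255], [-0.001, -0.0001, -0.0003, 0, 255], [0, 0, 0, 0, 255]]]'

```text
clock: 12.5
ee_pos: [0.6773, 0.0541, 0.3827]
eef_rot: [3.133, 0.225, 0.001]
wrist_force: [-0.3, -4.7, 1.4]
opening: 0.151
```

```bash
python3 - <<'E'
from h import *
np.set_printoptions(precision=4,suppress=True)
a=arm.snapshot('top');b=arm.snapshot('side');s=arm.read_state();print(s['ee_pos'],s['wrist_force'],s['clock'])
cv2.imwrite('pics/s6.png',cv2.resize(b['image'][120:290,140:290],None,fx=4,fy=3.5,interpolation=cv2.INTER_CUBIC))
E
```

```text
[0.6773 0.0541 0.3827] [-1.316  -5.5562  2.4361] 12.6
```

View pics/s6.png

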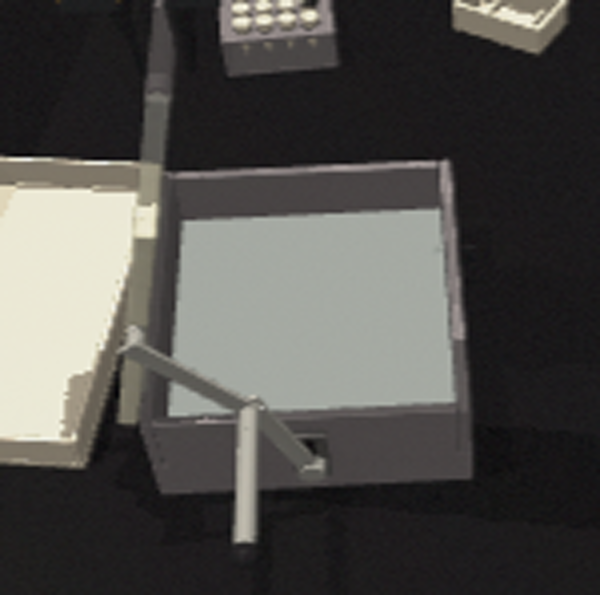

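Emit:
jog_arm --series '[[[0, 0, 0, 0, 140], [0, 0, 0, 0, 140], [0, 0, 0, 0, 140], [0, 0, 0, 0, 140], [0, 0, 0, 0, 140]]]'

```text
clock: 13.1
ee_pos: [0.6774, 0.0555, 0.3821]
eef_rot: [-3.133, -0.228, -0.0]
wrist_force: [0.1, -1.1, -0.6]
opening: 0.434
```

```bash
python3 - <<'E'
from h import *
np.set_printoptions(precision=4,suppress=True)
a=arm.snapshot('top');b=arm.snapshot('side');s=arm.read_state();print(s['ee_pos'],s['wrist_force'],s['clock'])
cv2.imwrite('pics/s7.png',cv2.resize(b['image'][120:290,140:290],None,fx=4,fy=3.5,interpolation=cv2.INTER_CUBIC))
E
```

```text
[0.6773 0.0551 0.3822] [-0.3438 -0.7936 -0.2269] 13.2
```

View pics/s7.png

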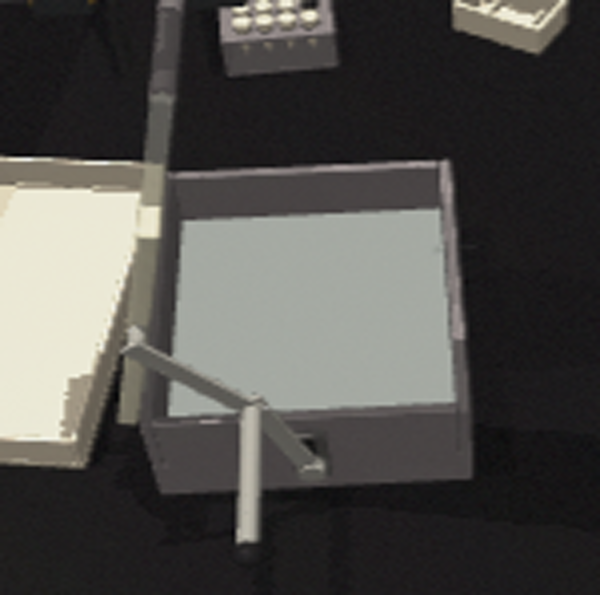

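Emit:
jog_arm --series '[[[0, 0, 0.02, 0, 140], [0, 0, 0.03, 0, 140], [-0.02, -0.04, 0.01, 6, 120], [-0.018, -0.045, 0, 6, 50], [-0.018, -0.045, 0, 6, 50]]]'

```text
clock: 13.7
ee_pos: [0.6208, -0.0763, 0.4429]
eef_rot: [3.057, 0.722, 0.002]
wrist_force: [0.7, -0.2, -0.7]
opening: 0.628
```

Emit:
jog_arm --series '[[[-0.018, -0.045, -0.02, 7, 50], [-0.018, -0.045, -0.04, 7, 50], [-0.018, -0.045, -0.04, 7, 50], [-0.018, -0.045, -0.04, 7, 50], [-0.018, -0.045, -0.04, 7, 50]]]'

```text
clock: 14.2
ee_pos: [0.5462, -0.2625, 0.2951]
eef_rot: [2.699, 1.608, 0.002]
wrist_force: [0.7, 0.6, -0.5]
opening: 0.806
```

Emit:
jog_arm --series '[[[-0.014, -0.053, -0.02, 5, 50], [0, 0, 0, 0, 50], [0, 0, 0, 0, 50], [0, 0, 0, 0, 50], [0, 0, 0, 0, 50]]]'

```text
out of range: a shift must lie within [-0.05, 0.05]
```

Emit:
jog_arm --series '[[[-0.012, -0.035, -0.02, 2, 50], [-0.01, -0.035, -0.02, 2, 50], [-0.007, -0.02, -0.02, 0.6, 50], [0, 0, 0, 0, 50], [0, 0, 0, 0, 50]]]'

```text
clock: 14.7
ee_pos: [0.5181, -0.3512, 0.2358]
eef_rot: [-2.637, -1.706, -0.001]
wrist_force: [-0.2, 0.9, -0.3]
opening: 0.799
```

```bash
python3 - <<'E'
from h import *
np.set_printoptions(precision=4,suppress=True)
s=arm.read_state();print(s['ee_pos'],s['eef_rot'],s['clock'],s['joints'])
w=snap('wrist','w2');b=snap('side','s8');a=snap('top','t8')
m=arm.silhouettes('wrist','tray_center')
if m:
  M=m[0]['pixels'].astype(np.uint8);print(m[0]['conf'],m[0]['at'])
  c=max(cv2.findContours(M,0,2)[0],key=cv2.contourArea)[:,0,:].astype(float)
  print(cv2.minAreaRect(np.array([atz(w,p,.03)[:2] for p in c]).astype(np.float32)*1000))
q=arm.place_of('wrist','tray_center');print(q[:1],[atz(w,x['at'],.015) for x in q[:1]])
E
```

```text
[ 0.5181 -0.3512  0.2358] [-2.6369 -1.7064 -0.0007] 14.7 [ 0.2544  0.4555  0.3749  1.7349 -0.195   0.9883  1.8511]
[{'at': [254.8, 182.5], 'conf': 0.62}] [array([ 0.5199, -0.3548,  0.015 ])]
```

View pics/w2.png

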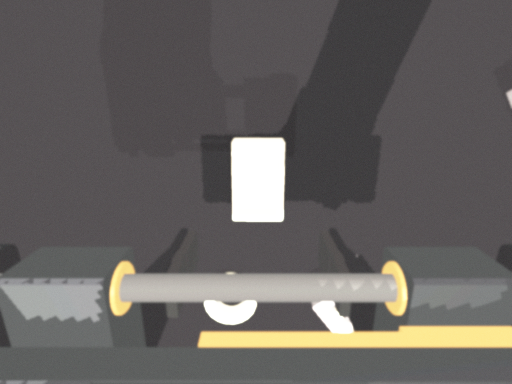

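View pics/s8.png

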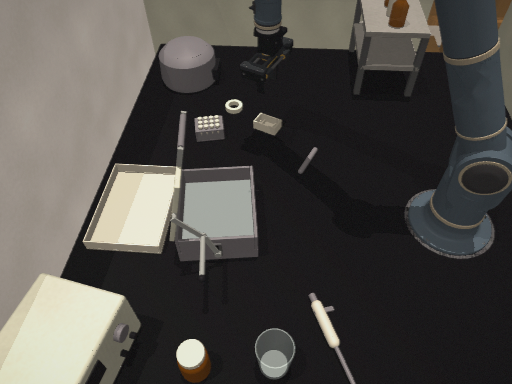

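```bash
python3 - <<'E'
from h import *
np.set_printoptions(precision=4,suppress=True)
w=arm.snapshot('wrist')
P=[atz(w,p,.03) for p in ((231.5,138),(285.5,138),(284,221.5),(232,221.5))]
for p in P: print(p)
print(np.mean(P,0), np.linalg.norm(P[0]-P[1]),np.linalg.norm(P[1]-P[2]), np.degrees(np.arctan2(*(P[1]-P[2])[[1,0]])))
b=arm.snapshot('top');V=np.array([.6235,.0445,0]);R=cv2.Rodrigues(np.array([0,0,.141]))[0]
c=arm.snapshot('side')
for t in('stay_pin','stay_anchor','lid_bar'):
    q=arm.place_of('top',t);p=arm.place_of('side',t);print(t,q[:1],p[:1])
    if q and p:
        x,e=tri([(b,q[0]['at']),(c,p[0]['at'])]);print(x,e,R.T@(x-V))
cv2.imwrite('pics/t9.png',cv2.resize(b['image'][80:240,140:320],None,fx=4,fy=3.7,interpolation=cv2.INTER_CUBIC))
E
```

```text
[ 0.4685 -0.3544  0.03  ]
[ 0.4897 -0.3072  0.03  ]
[ 0.5687 -0.3418  0.03  ]
[ 0.5466 -0.3913  0.03  ]
[ 0.5184 -0.3487  0.03  ] 0.05171790169083806 0.08630697642884023 156.3645818308496
stay_pin [{'at': [170.0, 160.2], 'conf': 0.53}] [{'at': [201.5, 269.7], 'conf': 0.79}]
[0.6229 0.2651 0.1221] [0.0025859361996283803, 0.0025859361996283144] [0.0304 0.2185 0.1221]
stay_anchor [{'at': [204.7, 170.5], 'conf': 0.8}] [{'at': [214.8, 249.9], 'conf': 0.87}]
[0.6068 0.1798 0.068 ] [0.0017634076307835298, 0.0017634076307835205] [0.0025 0.1363 0.068 ]
lid_bar [{'at': [246.5, 118.2], 'conf': 0.84}] [{'at': [180.0, 130.1], 'conf': 0.61}]
[0.6761 0.0513 0.332 ] [0.0023877456902215797, 0.0023877456902215767] [ 0.053  -0.0006  0.332 ]
```

View pics/t9.png

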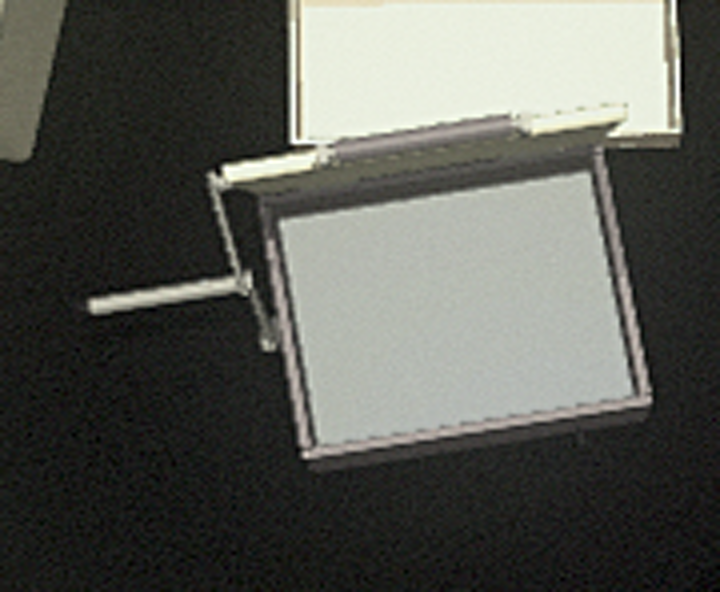

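Emit:
jog_arm --series '[[[0, 0.001, -0.04, 0, 50], [0, 0, -0.04, 0, 50], [0, 0, -0.04, 0, 50], [0, 0, -0.03, 0, 50], [0, 0, -0.01, 0, 50]]]'

```text
clock: 15.9
ee_pos: [0.5162, -0.3491, 0.0725]
eef_rot: [-2.632, -1.705, 0.004]
wrist_force: [-0.7, 0.1, 0.2]
opening: 0.805
```

Emit:
jog_arm --series '[[[0, 0, 0, 0, 120], [0, 0, 0, 0, 255], [0, 0, 0, 0, 255], [0, 0, 0, 0, 255], [0, 0, 0, 0, 255]]]'

```text
clock: 16.4
ee_pos: [0.5189, -0.3511, 0.0778]
eef_rot: [2.634, 1.706, 0.003]
wrist_force: [-0.7, 0.4, 6.3]
opening: 0.573
```

Emit:
jog_arm --series '[[[0, 0, 0.01, 0, 255], [0, 0, 0.03, 0, 255], [0, 0, 0.04, 0, 255], [0, 0, 0.04, 0, 255], [0, 0, 0.03, 0, 255]]]'

```text
clock: 16.9
ee_pos: [0.518, -0.3506, 0.229]
eef_rot: [2.635, 1.707, 0.002]
wrist_force: [0.7, -0.8, -1.2]
opening: 0.571
```

```bash
python3 - <<'E'
from h import *
w=snap('wrist','w3');s=arm.read_state();print(s['ee_pos'],s['eef_rot'],s['clock'],s['opening'])
E
```

```text
[ 0.51976998 -0.35207932  0.23388785] [2.62933857 1.70253799 0.00820991] 16.95 0.5692528643524931
```

View pics/w3.png

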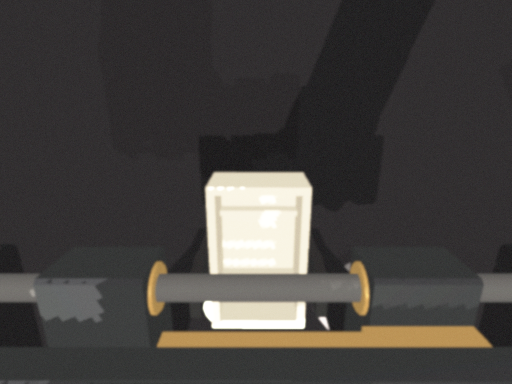

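Emit:
jog_arm --series '[[[0.008, 0.03, 0.01, 3.2, 255], [0.008, 0.04, 0.01, 3.2, 255], [0.008, 0.04, 0, 3.2, 255], [0.008, 0.04, 0, 3.2, 255], [0.008, 0.04, 0, 3.2, 255]]]'

```text
clock: 17.45
ee_pos: [0.5576, -0.1587, 0.2463]
eef_rot: [-2.371, -2.061, -0.0]
wrist_force: [0.4, -0.1, -0.5]
opening: 0.572
```

Emit:
jog_arm --series '[[[0.008, 0.04, 0, 3.2, 255], [0.008, 0.04, 0, 3.2, 255], [0.008, 0.04, 0, 3.2, 255], [0.008, 0.04, 0, 3.2, 255], [0.007, 0.042, 0, 3.2, 255]]]'

```text
clock: 17.95
ee_pos: [0.5966, 0.0429, 0.2462]
eef_rot: [2.062, 2.37, -0.0]
wrist_force: [0.5, 0.1, -1.5]
opening: 0.571
```

Emit:
jog_arm --series '[[[0, 0, -0.01, 0, 255], [0, 0, -0.02, 0, 255], [0, 0, -0.02, 0, 255], [0, 0, -0.02, 0, 255], [0, 0, 0, 0, 255]]]'

```text
clock: 18.45
ee_pos: [0.5946, 0.0411, 0.1732]
eef_rot: [-2.062, -2.365, 0.008]
wrist_force: [-0.3, -0.5, -1.1]
opening: 0.572
```

```bash
python3 - <<'E'
from h import *
w=snap('wrist','w4');b=snap('side','s9');s=arm.read_state();print(s['ee_pos'],s['eef_rot'],s['clock'],s['opening'],s['wrist_force'])
E
```

```text
[0.59675409 0.04126392 0.17610241] [-2.06429630e+00 -2.36793459e+00  8.40083690e-04] 18.55 0.5724023448587235 [-0.18258548 -0.3175408  -0.28691662]
```

View pics/w4.png

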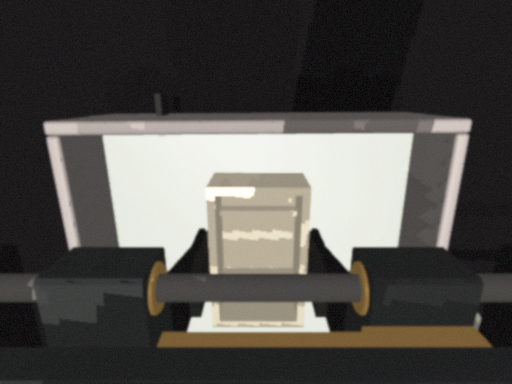

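View pics/s9.png

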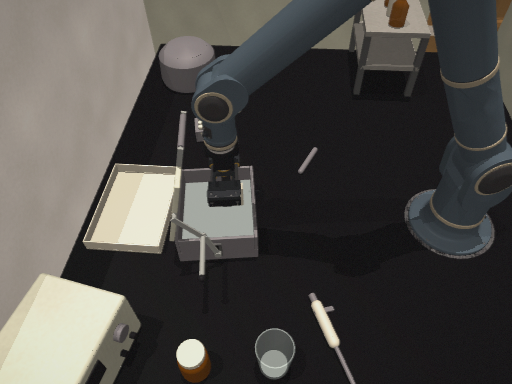

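Emit:
jog_arm --series '[[[0, 0, -0.02, 0, 255], [0, 0, -0.02, 0, 255], [0, 0, -0.01, 0, 255], [0, 0, -0.002, 0, 255], [0, 0, 0, 0, 255]]]'

```text
clock: 19.05
ee_pos: [0.5974, 0.0416, 0.1246]
eef_rot: [2.064, 2.368, 0.001]
wrist_force: [-0.3, 0.1, -0.3]
opening: 0.575
```

Emit:
jog_arm --series '[[[0, 0, -0.0015, 0, 255], [0, 0, -0.0015, 0, 255], [0, 0, -0.001, 0, 255], [0, 0, -0.001, 0, 255], [0, 0, 0, 0, 255]]]'

```text
clock: 19.55
ee_pos: [0.5968, 0.0416, 0.1188]
eef_rot: [-2.064, -2.368, 0.0]
wrist_force: [0.8, 0.1, -0.8]
opening: 0.574
```

Emit:
jog_arm --series '[[[0, 0, -0.001, 0, 255], [0, 0, -0.001, 0, 255], [0, 0, 0, 0, 255], [0, 0, 0, 0, 255], [0, 0, 0, 0, 255]]]'

```text
clock: 20.05
ee_pos: [0.5969, 0.0416, 0.1178]
eef_rot: [-2.064, -2.369, -0.0]
wrist_force: [-2.9, -0.2, 6.1]
opening: 0.57
```

Emit:
jog_arm --series '[[[0, 0, 0, 0, 50], [0, 0, 0, 0, 50], [0, 0, 0, 0, 50], [0, 0, 0.005, 0, 50], [0, 0, 0.015, 0, 50]]]'

```text
clock: 20.55
ee_pos: [0.5959, 0.0416, 0.1362]
eef_rot: [-2.062, -2.367, 0.004]
wrist_force: [-0.2, 0.3, 0.6]
opening: 0.796
```

Emit:
jog_arm --series '[[[0, 0, 0.03, 0, 50], [0, 0, 0.04, 0, 50], [-0.01, 0, 0.04, 0, 50], [-0.02, 0, 0.04, 0, 50], [-0.02, 0, 0.03, 0, 50]]]'

```text
clock: 21.05
ee_pos: [0.5469, 0.0415, 0.3208]
eef_rot: [2.063, 2.366, 0.005]
wrist_force: [-0.6, 0.3, 0.4]
opening: 0.805
```

```bash
python3 - <<'E'
from h import *
np.set_printoptions(precision=4,suppress=True)
w=snap('wrist','w5');b=snap('side','s10');a=snap('top','t10');s=arm.read_state();print(s['ee_pos'],s['eef_rot'],s['clock'],s['opening'],s['wrist_force'])
V=np.array([.6235,.0445,0]);R=cv2.Rodrigues(np.array([0,0,.141]))[0]
for t in('stay_pin','stay_anchor','lid_bar','tray_center'):
  L=[]
  for n,im in(('top',a),('side',b),('wrist',w)):
    q=arm.place_of(n,t);print(t,n,[(x['at'],x['conf']) for x in q[:1]])
    if q and n!='top':L.append((im,q[0]['at']))
  if len(L)>1:
        x,e=tri(L);print(x,e,R.T@(x-V))
cv2.imwrite('pics/s10z.png',cv2.resize(b['image'][120:290,140:290],None,fx=4,fy=3.5,interpolation=cv2.INTER_CUBIC))
E
```

```text
[0.5471 0.0416 0.3206] [2.0613 2.3657 0.0085] 21.2 0.8036617289482254 [-0.9369 -0.2628  0.443 ]
stay_pin top [([168.4, 160.4], 0.78)]
stay_pin side [([201.5, 269.2], 0.96)]
stay_pin wrist []
stay_anchor top [([204.5, 171.7], 0.87)]
stay_anchor side [([217.0, 251.5], 0.66)]
stay_anchor wrist [([352.3, 221.5], 0.85)]
[0.6041 0.1711 0.046 ] [0.002487254688787663, 0.00248725468878767] [-0.0014  0.1281  0.046 ]
lid_bar top [([247.0, 117.8], 0.88)]
lid_bar side [([177.5, 129.1], 0.71)]
lid_bar wrist []
tray_center top [([169.5, 159.7], 0.3)]
tray_center side [([228.1, 209.6], 0.72)]
tray_center wrist [([250.0, 206.1], 0.69)]
[0.5964 0.0393 0.048 ] [0.0010684040016571967, 0.0010684040016572427] [-0.0275 -0.0013  0.048 ]
```

View pics/w5.png

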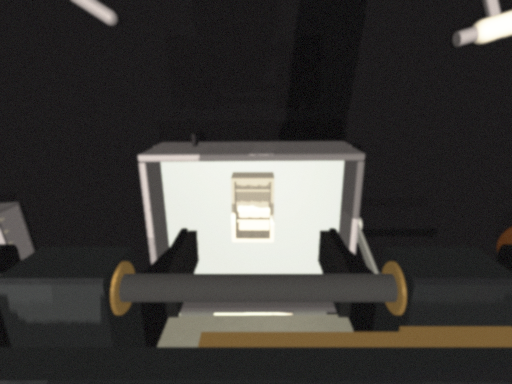

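View pics/s10z.png

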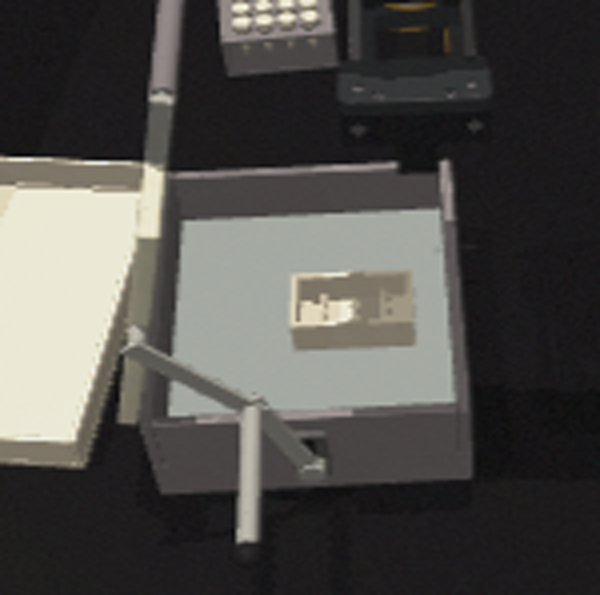

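```bash
python3 - <<'E'
from h import *
np.set_printoptions(precision=4,suppress=True)
b=arm.snapshot('side');a=arm.snapshot('top')
V=np.array([.6235,.0445,0]);R=cv2.Rodrigues(np.array([0,0,.141]))[0]
for n,u,v in (('ball',(162.5,162.5),(201.75,276.5)),('root',(201.25,156.5),(203.5,235.7)),('pin',(169,160.3),(201.5,269.5))):
    x,e=tri([(a,u),(b,v)]);print(n,x,e,R.T@(x-V))
# model: pin at viewer (x,y=.217,z)
from scipy.optimize import least_squares
P=[(a,(162.5,162.5),.243),(b,(201.75,276.5),.243),(a,(169,160.3),.217),(b,(201.5,269.5),.217),(a,(201.25,156.5),.138),(b,(203.5,235.7),.138)]
f=lambda p:np.concatenate([proj(s,R@np.array([p[0],y,p[1]])+V)-u for s,u,y in P])
r=least_squares(f,[.03,.125],loss='soft_l1');print(r.x,f(r.x), R@np.array([r.x[0],.217,r.x[1]])+V)
cv2.imwrite('pics/s11z.png',cv2.resize(b['image'][210:300,160:250],None,fx=6,fy=6,interpolation=cv2.INTER_CUBIC))
cv2.imwrite('pics/t11z.png',cv2.resize(a['image'][120:190,150:220],None,fx=8,fy=8,interpolation=cv2.INTER_CUBIC))
E
```

```text
ball [0.6175 0.2841 0.1269] [0.0014599379792753608, 0.0014599379792752736] [0.0277 0.2381 0.1269]
root [0.6305 0.1808 0.1289] [0.0012818703143957471, 0.001281870314395956] [0.0261 0.134  0.1289]
pin [0.622  0.2669 0.1263] [0.002459054192059804, 0.002459054192059761] [0.0298 0.2204 0.1263]
[0.0267 0.1325] [-2.1973  0.8179 -0.5769  0.639   1.0277  1.3829  0.0049 -3.0726 -1.6855
  0.2171 -1.058   0.4786] [0.6195 0.2631 0.1325]
```

View pics/s11z.png

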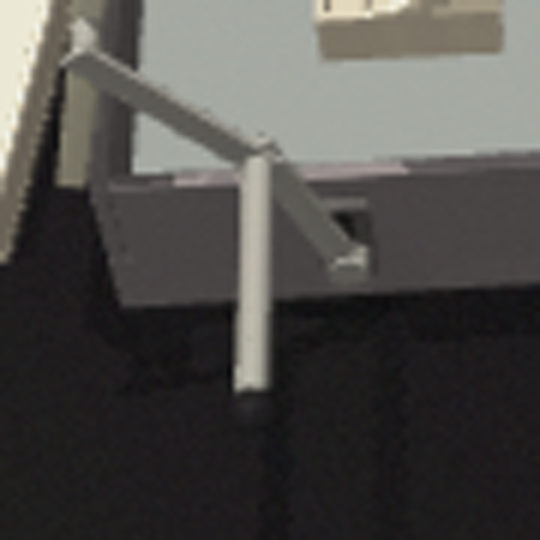

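View pics/t11z.png

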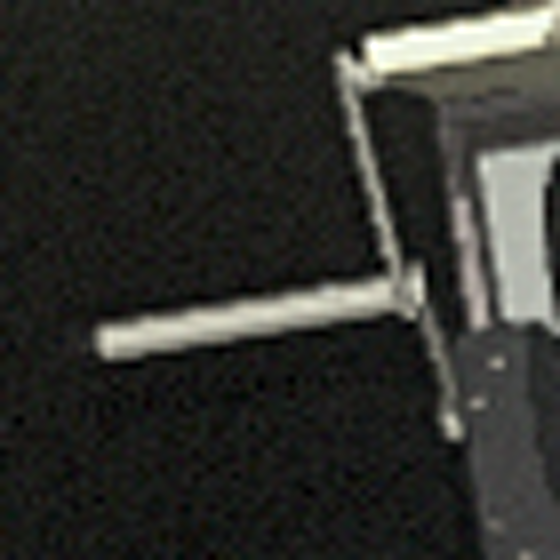

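Emit:
jog_arm --series '[[[-0.02, 0.02, 0.01, -8.2, 140], [-0.017, 0.03, 0, -8.2, 140], [0, 0.03, 0, -8.2, 140], [0, 0.03, 0, -8.2, 140], [0, 0.03, 0, -8.2, 140]]]'

```text
clock: 22.4
ee_pos: [0.5097, 0.1828, 0.3272]
eef_rot: [-2.767, -1.487, -0.001]
wrist_force: [-0.0, -0.8, -0.4]
opening: 0.482
```

Emit:
jog_arm --series '[[[0, 0.03, 0, -8.2, 140], [0, 0.03, 0, -8.2, 140], [0, 0.022, 0, -8.2, 140], [0.02, 0, -0.02, -8.2, 140], [0.03, 0, -0.02, -8.2, 140]]]'

```text
clock: 22.9
ee_pos: [0.5594, 0.2658, 0.2872]
eef_rot: [-3.11, -0.431, -0.002]
wrist_force: [1.0, 0.3, -0.7]
opening: 0.453
```

Emit:
jog_arm --series '[[[0.03, 0, -0.02, -7.8, 140], [0.03, 0, -0.02, 0, 140], [0, 0, 0, 0, 140], [0, 0, 0, 0, 140], [0, 0, 0, 0, 140]]]'

```text
clock: 23.4
ee_pos: [0.6194, 0.2641, 0.2477]
eef_rot: [-3.133, -0.222, -0.001]
wrist_force: [-0.6, 0.1, 0.2]
opening: 0.452
```

```bash
python3 - <<'E'
from h import *
np.set_printoptions(precision=4,suppress=True)
w=snap('wrist','w6');b=snap('side','s12');s=arm.read_state();print(s['ee_pos'],s['eef_rot'],s['clock'],s['opening'],s['wrist_force'])
q=arm.place_of('wrist','stay_pin');print(q[:1],[atz(w,x['at'],.13) for x in q[:1]])
E
```

```text
[0.6194 0.2642 0.2483] [-3.1323 -0.2224 -0.0022] 23.5 0.4521546443679537 [ 0.4252 -0.256  -0.0603]
[{'at': [259.1, 213.7], 'conf': 0.71}] [array([0.6198, 0.2664, 0.13  ])]
```

View pics/w6.png

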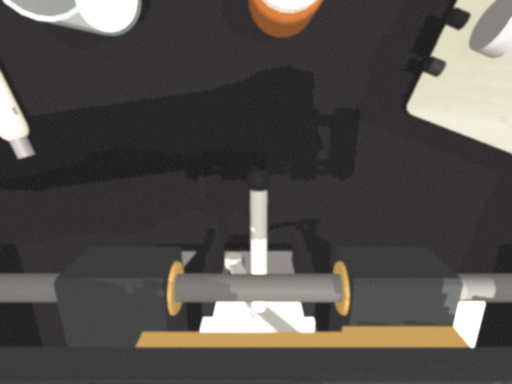

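View pics/s12.png

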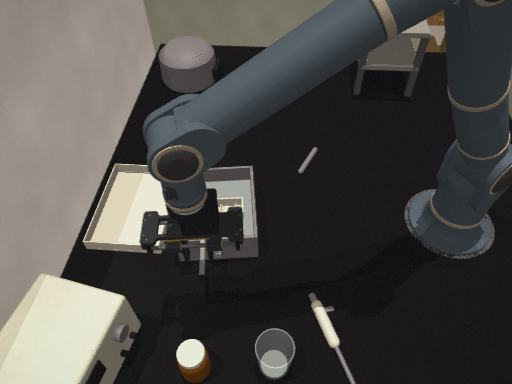

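Emit:
jog_arm --series '[[[0, 0, -0.02, 0, 140], [0, 0, -0.02, 0, 140], [0, 0, -0.015, 0, 140], [0, 0, -0.008, 0, 140], [0, 0, 0, 0, 140]]]'

```text
clock: 24.05
ee_pos: [0.6193, 0.2636, 0.183]
eef_rot: [3.133, 0.221, -0.003]
wrist_force: [-0.2, -0.2, -0.2]
opening: 0.452
```

Emit:
jog_arm --series '[[[0.003, 0.0004, 0, 0, 140], [0.003, 0.0004, 0, 0, 140], [0.003, 0.0004, 0, 0, 140], [0.002, 0.0003, 0, 0, 140], [0.001, 0.0002, 0, 0, 140]]]'

```text
clock: 24.55
ee_pos: [0.6323, 0.2653, 0.1841]
eef_rot: [-3.134, -0.221, -0.001]
wrist_force: [0.5, 0.2, -0.0]
opening: 0.45
```

Emit:
jog_arm --series '[[[0.0015, 0.0002, 0, 0, 140], [0.0015, 0.0002, -0.0005, 0, 140], [0.0015, 0.0002, -0.0005, 0, 140], [0.0015, 0.0002, -0.0006, 0, 140], [0.0015, 0.0002, -0.0006, 0, 140]]]'

```text
clock: 25.05
ee_pos: [0.639, 0.2665, 0.1814]
eef_rot: [-3.134, -0.221, 0.002]
wrist_force: [-2.7, -0.1, 1.1]
opening: 0.451
```

Emit:
jog_arm --series '[[[0.002, 0.0003, -0.0008, 0, 140], [0.002, 0.0003, -0.0008, 0, 140], [0.002, 0.0003, -0.0009, 0, 140], [0.002, 0.0003, -0.0009, 0, 140], [0.002, 0.0003, -0.001, 0, 140]]]'

```text
clock: 25.55
ee_pos: [0.6489, 0.2679, 0.1764]
eef_rot: [3.133, 0.221, -0.003]
wrist_force: [-4.3, -0.0, -3.1]
opening: 0.454
```

Emit:
jog_arm --series '[[[0.002, 0.0003, -0.0011, 0, 140], [0.002, 0.0003, -0.0012, 0, 140], [0.002, 0.0003, -0.0012, 0, 140], [0.002, 0.0003, -0.0013, 0, 140], [0.002, 0.0003, -0.0013, 0, 140]]]'

```text
clock: 26.05
ee_pos: [0.6583, 0.2692, 0.1702]
eef_rot: [3.133, 0.221, -0.006]
wrist_force: [-6.7, -1.2, -3.4]
opening: 0.452
```

```bash
python3 - <<'E'
from h import *
b=snap('side','s13');a=snap('top','t13');s=arm.read_state();print(s['ee_pos'],s['clock'],s['wrist_force'])
cv2.imwrite('pics/s13z.png',cv2.resize(b['image'][120:290,140:290],None,fx=4,fy=3.5,interpolation=cv2.INTER_CUBIC))
E
```

```text
[0.65835571 0.26923403 0.17002731] 26.15 [-5.29002334 -0.07827323 -4.37354487]
```

View pics/s13z.png

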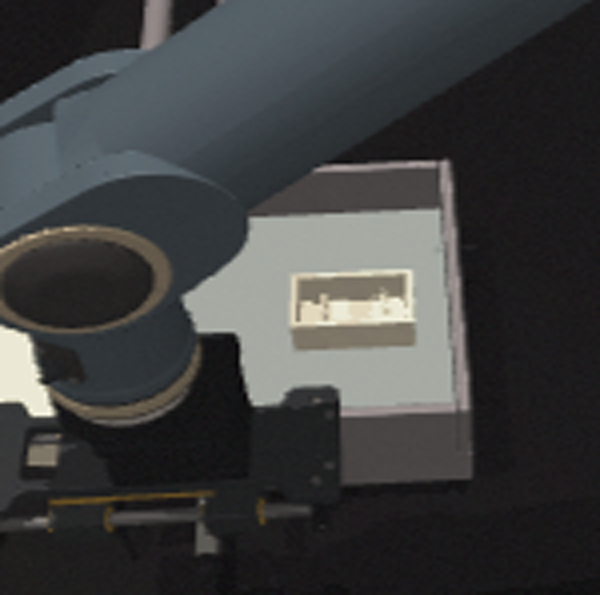

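Emit:
jog_arm --series '[[[0.002, 0.0003, -0.0018, 0, 140], [0.002, 0.0003, -0.0018, 0, 140], [0.002, 0.0003, -0.0018, 0, 140], [0.002, 0.0003, -0.0018, 0, 140], [0, 0, 0, 0, 140]]]'

```text
clock: 26.65
ee_pos: [0.6662, 0.2702, 0.163]
eef_rot: [3.133, 0.221, -0.006]
wrist_force: [-6.4, 0.0, -2.8]
opening: 0.448
```

```bash
python3 - <<'E'
from h import *
a=snap('top','t14');w=snap('wrist','w14');s=arm.read_state();print(s['ee_pos'],s['clock'],s['wrist_force'])
cv2.imwrite('pics/t14z.png',cv2.resize(a['image'][80:240,140:320],None,fx=4,fy=3.7,interpolation=cv2.INTER_CUBIC))
E
```

```text
[0.66611345 0.27018303 0.16304431] 26.75 [-6.47284582 -0.21406942 -3.13597704]
```

View pics/t14z.png

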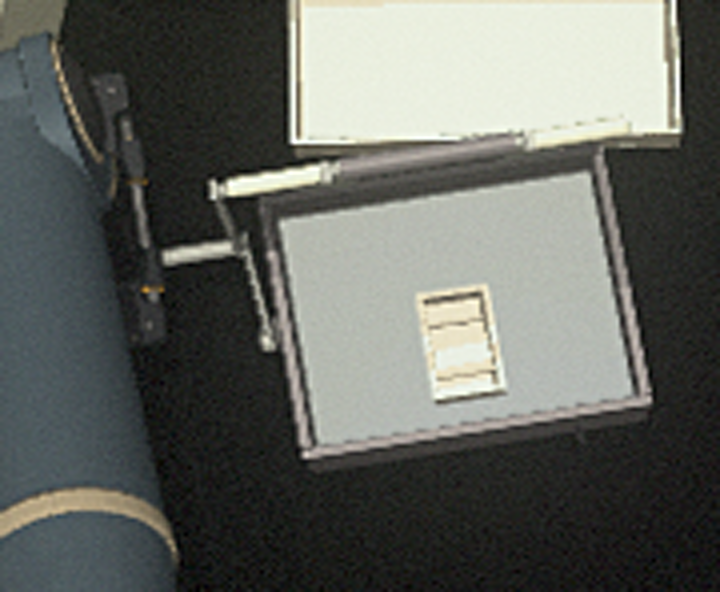

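View pics/w14.png

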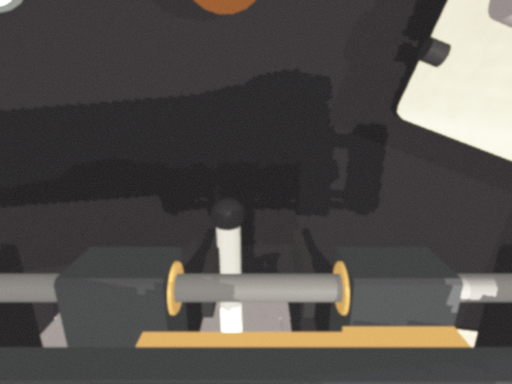

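Emit:
jog_arm --series '[[[0.002, 0.0003, -0.002, 0, 140], [0.002, 0.0003, -0.002, 0, 140], [0.002, 0.0003, -0.0022, 0, 140], [0, 0, 0, 0, 140], [0, 0, 0, 0, 140]]]'

```text
clock: 27.25
ee_pos: [0.6719, 0.2708, 0.1566]
eef_rot: [3.132, 0.221, -0.008]
wrist_force: [-7.0, -0.8, -2.4]
opening: 0.46
```

```bash
python3 - <<'E'
from h import *
a=snap('top','t15');s=arm.read_state();print(s['ee_pos'],s['clock'],s['wrist_force'])
cv2.imwrite('pics/t15z.png',cv2.resize(a['image'][80:240,140:320],None,fx=4,fy=3.7,interpolation=cv2.INTER_CUBIC))
E
```

```text
[0.6718262  0.27082795 0.15663816] 27.3 [-7.64217412 -1.91643224 -2.84695903]
```

View pics/t15z.png

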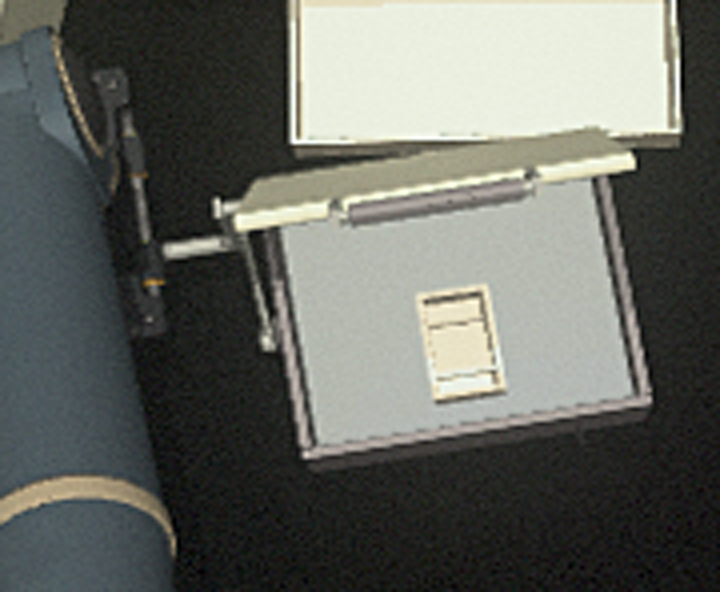

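```bash
cat > th.py <<'E'
from h import *
from scipy.optimize import minimize_scalar
V=np.array([.6235,.0445,0]);R=cv2.Rodrigues(np.array([0,0,.141]))[0]
def barpt(t): return R@np.array([.1-.245*np.cos(t)+.006*np.sin(t),0,.09+.245*np.sin(t)+.006*np.cos(t)])+V
def theta(s,px): 
    return minimize_scalar(lambda t:np.sum((proj(s,barpt(t))-px)**2),bounds=(0,1.6),method='bounded')
E
python3 - <<'E'
from th import *
a=snap('top','t16')
r=theta(a,(249.25,134));print('manual t15',r.x,r.fun)
q=arm.place_of('top','lid_bar');print(q[:2])
for x in q[:1]: r=theta(a,x['at']);print(r.x,r.fun,barpt(r.x))
s=arm.read_state();print(s['ee_pos'],s['clock'],s['wrist_force'])
print('ref locked',theta(a,(247,117.8)).x)
cv2.imwrite('pics/t16z.png',cv2.resize(a['image'][80:240,140:320],None,fx=4,fy=3.7,interpolation=cv2.INTER_CUBIC))
E
```

```text
manual t15 1.1987470410191257 0.09810605931578102
[{'at': [249.6, 137.3], 'conf': 0.88}, {'at': [245.0, 126.6], 'conf': 0.51}]
1.1681114060987134 0.012452767505869131 [0.6329127  0.04583606 0.31775431]
[0.67180242 0.27082421 0.15662819] 27.4 [-7.43088993  0.22102752 -3.30600288]
ref locked 1.3482977810269885
```

View pics/t16z.png

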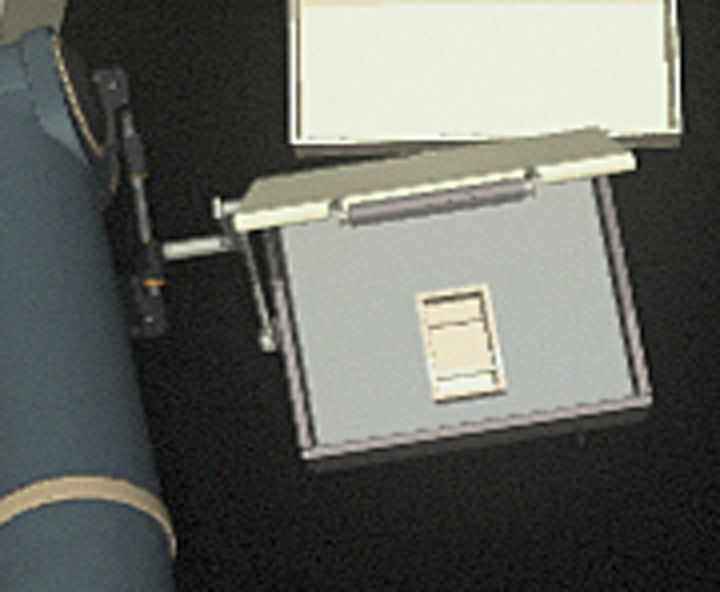

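Emit:
jog_arm --series '[[[-0.002, -0.0003, 0, 0, 140], [-0.003, -0.0004, 0, 0, 140], [-0.004, -0.0006, 0, 0, 140], [-0.003, -0.0004, 0, 0, 140], [0, 0, 0, 0, 140]]]'

```text
clock: 27.9
ee_pos: [0.662, 0.2697, 0.1588]
eef_rot: [-3.133, -0.221, -0.004]
wrist_force: [-0.6, -0.0, 0.4]
opening: 0.454
```

```bash
python3 - <<'E'
from th import *
a=snap('top','t17');w=snap('wrist','w17')
q=arm.place_of('top','lid_bar')
for x in q[:1]: r=theta(a,x['at']);print(x,r.x,r.fun)
s=arm.read_state();print(s['ee_pos'],s['clock'],s['wrist_force'])
E
```

```text
{'at': [249.3, 135.5], 'conf': 0.72} 1.185013532083202 0.012985748361264324
[0.66184276 0.26975008 0.15823361] 28.05 [ 0.20804847  0.42350319 -0.33770753]
```

View pics/w17.png

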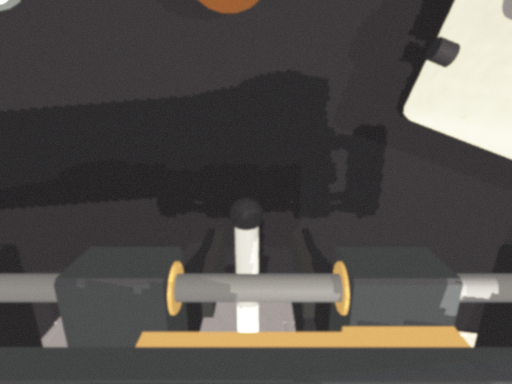

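Contact with the pin is gone and the lid is holding at about 1.18 rad. In the wrist view the pin sits free between the fingers at column 247. I'll go straight up next.

Emit:
jog_arm --series '[[[0, 0, 0.02, 0, 140], [0, 0, 0.03, 0, 140], [0, 0, 0.04, 0, 140], [0, 0, 0.05, 0, 140], [0, 0, 0.05, 0, 140]]]'

```text
clock: 28.55
ee_pos: [0.6613, 0.2696, 0.3494]
eef_rot: [3.134, 0.221, -0.0]
wrist_force: [1.2, 0.6, -0.1]
opening: 0.452
```

Emit:
jog_arm --series '[[[0, 0, 0.05, 0, 140], [0, 0, 0.04, 0, 140], [-0.005, -0.03, 0, 0, 140], [-0.005, -0.03, 0, 0, 140], [-0.005, -0.03, 0, 0, 140]]]'

```text
clock: 29.05
ee_pos: [0.6463, 0.1787, 0.4383]
eef_rot: [-3.134, -0.222, -0.002]
wrist_force: [-0.2, 0.3, -0.7]
opening: 0.452
```

Emit:
jog_arm --series '[[[-0.005, -0.03, 0, 0, 140], [-0.005, -0.03, 0, 0, 140], [-0.004, -0.04, 0, 0, 140], [0, -0.03, 0, 0, 140], [0, 0, 0, 0, 140]]]'

```text
clock: 29.55
ee_pos: [0.6323, 0.0429, 0.4388]
eef_rot: [3.132, 0.206, 0.003]
wrist_force: [0.4, 0.6, 0.0]
opening: 0.451
```

```bash
python3 - <<'E'
from th import *
a=snap('top','t18');b=snap('side','s18');w=snap('wrist','w18')
s=arm.read_state();print(s['ee_pos'],s['clock'],s['wrist_force'])
L=[]
for n,im in(('top',a),('side',b),('wrist',w)):
  q=arm.place_of(n,'lid_bar')
  for x in q[:1]: r=theta(im,x['at']);print(n,x,r.x,r.fun,barpt(r.x)); L.append((im,x['at']))
if len(L)>1: print(tri(L))
cv2.imwrite('pics/s18z.png',cv2.resize(b['image'][90:290,140:290],None,fx=4,fy=3,interpolation=cv2.INTER_CUBIC))
E
```

```text
[0.63247964 0.05057476 0.43788729] 29.7 [ 0.56655627  0.62811047 -0.66696673]
top {'at': [339.8, 247.4], 'conf': 0.62} 4.115538555858545e-06 7208.695185090215 [0.47993901 0.02412268 0.09600101]
side {'at': [198.0, 133.5], 'conf': 0.91} 1.206962080970319 0.00836117136968222 [0.6417387  0.04708884 0.32109727]
wrist {'at': [265.0, 219.1], 'conf': 0.79} 1.1899367084311243 1.1379011856146273 [0.63785512 0.04653759 0.31967495]
(array([ 0.56657601, -0.07194442,  0.2169653 ]), [0.20533261468200628, 0.10645547234590258, 0.10909943271184665])
```

View pics/w18.png

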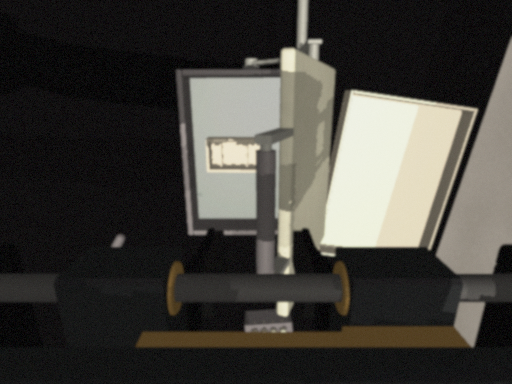

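View pics/s18z.png

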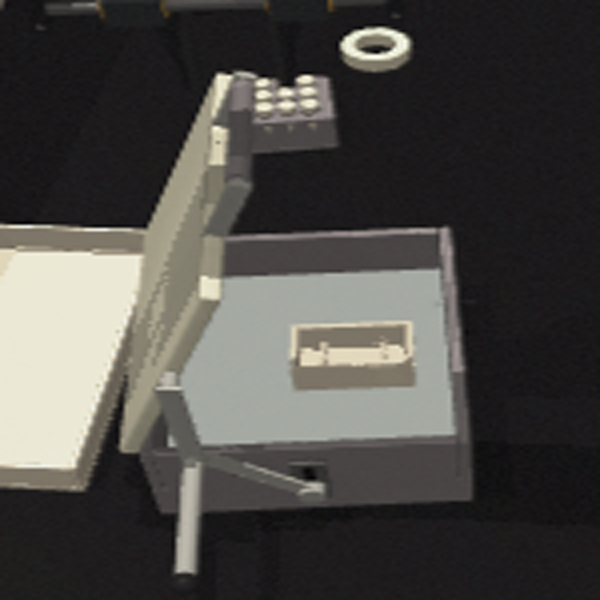

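Emit:
jog_arm --series '[[[0.003, -0.002, -0.015, 0, 140], [0.001, -0.002, -0.015, 0, 140], [0, 0, -0.015, 0, 140], [0, 0, -0.015, 0, 140], [0, 0, -0.007, 0, 140]]]'

```text
clock: 30.35
ee_pos: [0.6355, 0.0458, 0.3675]
eef_rot: [3.133, 0.221, -0.007]
wrist_force: [0.3, -0.3, -0.1]
opening: 0.452
```

```bash
python3 - <<'E'
from th import *
w=snap('wrist','w19')
s=arm.read_state();print(s['ee_pos'],s['clock'],s['wrist_force'],s['opening'])
E
```

```text
[0.63533588 0.04584918 0.36714599] 30.4 [-0.74478006 -0.24838778 -0.44204334] 0.4514704989186409
```

View pics/w19.png

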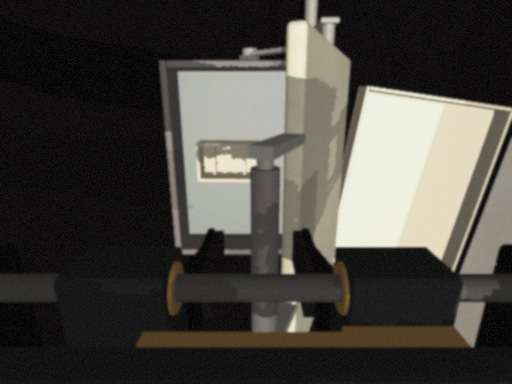

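Emit:
jog_arm --series '[[[0.001, 0, 0, 0, 255], [0, 0, 0, 0, 255], [0, 0, 0, 0, 255], [0, 0, 0, 0, 255], [0, 0, 0, 0, 255]]]'

```text
clock: 30.9
ee_pos: [0.6377, 0.0457, 0.3714]
eef_rot: [-3.134, -0.221, -0.002]
wrist_force: [0.6, 1.3, 1.2]
opening: 0.148
```

```bash
python3 - <<'E'
from th import *
np.set_printoptions(precision=4,suppress=True)
s=arm.read_state();p=s['ee_pos'];print(p,s['clock'],s['wrist_force'],s['opening'])
# current theta estimate from start grasp ref: bar x .4803 z .1478 at theta 0
from scipy.optimize import minimize_scalar
u0=-.245;f=lambda t:((-.245*np.cos(t)+.006*np.sin(t))-u0)*.99+.4803-p[0]
from scipy.optimize import brentq
t0=brentq(f,.5,1.5);print('theta',t0,'z expected',.245*np.sin(t0)+.006*np.cos(t0)-.006+.1475)
t=np.linspace(t0,0,26);d,u,z=arc(t)
for i,x in enumerate(d): print(i,round(t[i+1],3),np.round(x,4),round((u[i+1]-u[0])*.99+p[0],4),round(z[i+1]-z[0]+p[2],4))
E
```

```text
[0.6377 0.0457 0.3714] 30.9 [0.5874 1.2953 1.2151] 0.14781564542453582
theta 1.1875948130387786 z expected 0.3709740811597434
0 1.14 [-0.0107 -0.0015 -0.0043] 0.627 0.3671
1 1.093 [-0.0105 -0.0015 -0.0049] 0.6165 0.3622
2 1.045 [-0.0102 -0.0015 -0.0053] 0.6063 0.3569
3 0.998 [-0.01   -0.0014 -0.0058] 0.5963 0.351
4 0.95 [-0.0097 -0.0014 -0.0063] 0.5866 0.3447
5 0.903 [-0.0094 -0.0013 -0.0068] 0.5772 0.338
6 0.855 [-0.0091 -0.0013 -0.0072] 0.5682 0.3308
7 0.808 [-0.0087 -0.0012 -0.0076] 0.5595 0.3231
8 0.76 [-0.0083 -0.0012 -0.008 ] 0.5511 0.3151
9 0.713 [-0.0079 -0.0011 -0.0084] 0.5432 0.3066
10 0.665 [-0.0075 -0.0011 -0.0088] 0.5357 0.2978
11 0.618 [-0.0071 -0.001  -0.0092] 0.5285 0.2887
12 0.57 [-0.0067 -0.0009 -0.0095] 0.5219 0.2792
13 0.523 [-0.0062 -0.0009 -0.0098] 0.5156 0.2694
14 0.475 [-0.0058 -0.0008 -0.0101] 0.5099 0.2593
15 0.428 [-0.0053 -0.0007 -0.0103] 0.5046 0.249
16 0.38 [-0.0048 -0.0007 -0.0106] 0.4998 0.2384
17 0.333 [-0.0043 -0.0006 -0.0108] 0.4955 0.2276
18 0.285 [-0.0038 -0.0005 -0.011 ] 0.4918 0.2166
19 0.238 [-0.0032 -0.0005 -0.0112] 0.4885 0.2054
20 0.19 [-0.0027 -0.0004 -0.0113] 0.4858 0.1941
21 0.143 [-0.0022 -0.0003 -0.0114] 0.4836 0.1827
22 0.095 [-0.0016 -0.0002 -0.0115] 0.482 0.1711
23 0.048 [-0.0011 -0.0002 -0.0116] 0.4809 0.1596
24 0.0 [-0.0006 -0.0001 -0.0116] 0.4803 0.1479
```

Good grip, and the measured position agrees with the arc model. I'll lower the lid along it.

Emit:
jog_arm --series '[[[-0.0107, -0.0015, -0.0043, 0, 255], [-0.0105, -0.0015, -0.0049, 0, 255], [-0.0102, -0.0015, -0.0053, 0, 255], [-0.01, -0.0014, -0.0058, 0, 255], [-0.0097, -0.0014, -0.0063, 0, 255]]]'

```text
clock: 31.4
ee_pos: [0.5861, 0.0383, 0.3444]
eef_rot: [-3.134, -0.221, -0.002]
wrist_force: [1.3, 0.3, -2.0]
opening: 0.151
```

Emit:
jog_arm --series '[[[-0.0094, -0.0013, -0.0068, 0, 255], [-0.0091, -0.0013, -0.0072, 0, 255], [-0.0087, -0.0012, -0.0076, 0, 255], [-0.0083, -0.0012, -0.008, 0, 255], [-0.0079, -0.0011, -0.0084, 0, 255]]]'

```text
clock: 31.9
ee_pos: [0.5424, 0.032, 0.3057]
eef_rot: [3.134, 0.221, 0.001]
wrist_force: [2.7, -0.7, -2.4]
opening: 0.153
```

Emit:
jog_arm --series '[[[-0.0075, -0.0011, -0.0088, 0, 255], [-0.0071, -0.001, -0.0092, 0, 255], [-0.0067, -0.0009, -0.0095, 0, 255], [-0.0062, -0.0009, -0.0098, 0, 255], [-0.0058, -0.0008, -0.0101, 0, 255]]]'

```text
clock: 32.4
ee_pos: [0.5093, 0.0273, 0.258]
eef_rot: [3.133, 0.221, 0.001]
wrist_force: [3.4, -2.6, -1.2]
opening: 0.153
```

Emit:
jog_arm --series '[[[-0.0053, -0.0007, -0.0103, 0, 255], [-0.0048, -0.0007, -0.0106, 0, 255], [-0.0043, -0.0006, -0.0108, 0, 255], [-0.0038, -0.0005, -0.011, 0, 255], [-0.0032, -0.0005, -0.0112, 0, 255]]]'

```text
clock: 32.9
ee_pos: [0.4883, 0.0243, 0.2042]
eef_rot: [3.133, 0.221, 0.002]
wrist_force: [4.7, -2.7, -2.6]
opening: 0.15
```

Emit:
jog_arm --series '[[[-0.0027, -0.0004, -0.0113, 0, 255], [-0.0022, -0.0003, -0.0114, 0, 255], [-0.0016, -0.0002, -0.0115, 0, 255], [-0.0005, -0.0001, -0.006, 0, 255], [0, 0, 0, 0, 255]]]'

```text
clock: 33.4
ee_pos: [0.4813, 0.0233, 0.1635]
eef_rot: [3.133, 0.22, 0.0]
wrist_force: [4.3, -3.7, -4.9]
opening: 0.15
```

Emit:
jog_arm --series '[[[-0.0004, 0, -0.004, 0, 255], [-0.0003, 0, -0.004, 0, 255], [-0.0002, 0, -0.003, 0, 255], [-0.0001, 0, -0.002, 0, 255], [0, 0, 0, 0, 255]]]'

```text
clock: 33.9
ee_pos: [0.4805, 0.0232, 0.1511]
eef_rot: [3.133, 0.22, 0.001]
wrist_force: [4.0, -4.2, -4.1]
opening: 0.151
```

Emit:
jog_arm --series '[[[0, 0, -0.001, 0, 255], [0, 0, -0.001, 0, 255], [0, 0, -0.001, 0, 255], [0, 0, 0, 0, 255], [0, 0, 0, 0, 255]]]'

```text
clock: 34.4
ee_pos: [0.4804, 0.0232, 0.1482]
eef_rot: [3.133, 0.22, 0.001]
wrist_force: [3.9, -3.9, -2.7]
opening: 0.153
```

Emit:
jog_arm --series '[[[0, 0, -0.001, 0, 255], [0, 0, -0.001, 0, 255], [0, 0, 0, 0, 255], [0, 0, 0, 0, 255], [0, 0, 0, 0, 255]]]'

```text
clock: 34.9
ee_pos: [0.4805, 0.0232, 0.1477]
eef_rot: [-3.134, -0.22, -0.001]
wrist_force: [-2.2, -5.5, 10.5]
opening: 0.151
```

Emit:
jog_arm --series '[[[0, 0, 0.0005, 0, 240], [0, 0, 0, 0, 140], [0, 0, 0, 0, 140], [0, 0, 0, 0, 140], [0, 0, 0, 0, 140]]]'

```text
clock: 35.4
ee_pos: [0.4796, 0.0243, 0.1468]
eef_rot: [-3.133, -0.222, 0.002]
wrist_force: [0.3, 1.5, -0.2]
opening: 0.406
```

Emit:
jog_arm --series '[[[0, 0, 0.01, 0, 140], [0, 0, 0.03, 0, 140], [0, 0, 0.04, 0, 140], [0, 0, 0.04, 0, 140], [0, 0, 0.03, 0, 140]]]'

```text
clock: 35.9
ee_pos: [0.4804, 0.0236, 0.3003]
eef_rot: [-3.133, -0.22, -0.005]
wrist_force: [0.3, -0.0, -0.5]
opening: 0.449
```

Emit:
jog_arm --series '[[[0, -0.04, 0.02, 0, 140], [0, -0.04, 0.02, 0, 140], [0, -0.04, 0.02, 0, 140], [0, -0.04, 0, 0, 140], [0, 0, 0, 0, 140]]]'

```text
clock: 36.4
ee_pos: [0.4791, -0.1424, 0.3589]
eef_rot: [3.132, 0.205, 0.004]
wrist_force: [-1.1, -0.2, -0.2]
opening: 0.452
```

```bash
python3 - <<'E'
from th import *
np.set_printoptions(precision=4,suppress=True)
a=snap('top','t20');b=snap('side','s20');w=snap('wrist','w20')
s=arm.read_state();print(s['ee_pos'],s['clock'],s['wrist_force'])
for n,im in(('top',a),('side',b)):
  q=arm.place_of(n,'lid_bar')
  for x in q[:1]: r=theta(im,x['at']);print(n,x,r.x,r.fun)
  q=arm.place_of(n,'stay_anchor');print(q[:1])
cv2.imwrite('pics/s20z.png',cv2.resize(b['image'][150:300,150:300],None,fx=4,fy=4,interpolation=cv2.INTER_CUBIC))
E
```

```text
[ 0.48   -0.1357  0.3573] 36.55 [-0.7322  0.145   0.3799]
top {'at': [263.6, 213.9], 'conf': 0.86} 5.979160459986605e-06 2.7744268634037583
[{'at': [205.2, 173.0], 'conf': 0.82}]
side {'at': [269.9, 194.6], 'conf': 0.87} 0.025750901565768085 4.050349623586996
[{'at': [215.8, 252.1], 'conf': 0.72}]
```

View pics/s20z.png

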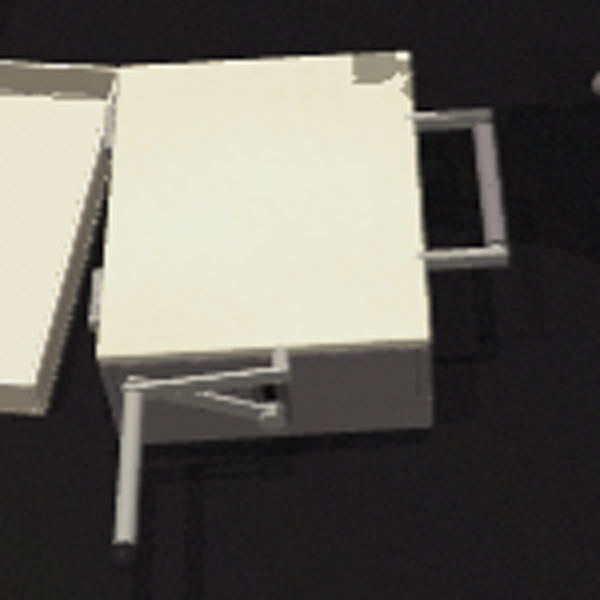

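View pics/t20.png

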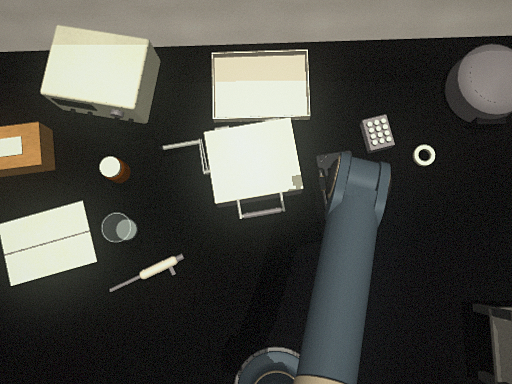

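```bash
python3 - <<'E'
from th import *
d=cv2.absdiff(cv2.imread('pics/side0.png'),arm.snapshot('side')['image']).max(2)[150:300,190:300]
print('changed px around lid front/stay',(d>40).sum(), np.argwhere(d>40).mean(0)+[150,190] if (d>40).any() else '')
s=arm.read_state();print(s['wrist_force'],s['opening'],s['clock'],np.abs(s['joint_velocities']).max())
print(arm.finish_job())
E
```

```text
changed px around lid front/stay 157 [169.55414013 248.36305732]
[-0.02440933 -1.3477719   0.45144899] 0.449191069265706 36.8 0.004141431340109388
the job is handed in; nothing more can be done
None
```

I completed every step and handed the job in at 36.8 s; `finish_job` gives no verdict.

- **Raising the lid:** I raised it by the bar until the pull jumped by about 8 N at roughly 1.39 rad. I then eased back, and the knee went over towards the front. After release the lid stood by itself at about 1.35 rad. I judged the lock from the images because the knee angle is not reported.
- **Placing the tray:** It lies flat on the glass at about (-0.028, -0.001) m in the viewer frame. I last saw it still in that place just before lowering the lid, and it is hidden now that the lid is shut.
- **Unlocking the stay:** I pushed the pin with at most about 8 N. The lid sank to about 1.18 rad and held there. The side picture showed the stay clearly bent.
- **Lowering the lid:** I lowered it along its arc at about 0.5 rad/s until it seated, pressing down with about 10 N, then opened the fingers and moved clear.

**Last checks**
- **Lid shut:** The bar fits gave 0.00 rad (top camera) and 0.026 rad (side camera). They disagree slightly, but both are inside the 0.04 limit.
- **Anchor and bystanders:** The anchor and stay looked as they did at the start. The bystanders I could see looked unmoved; the arm hid the marker in the last top picture.
- **Changes against the first side picture:** The 157 changed pixels around the lid front and stay centre on (248, 170), where the arm now casts a shadow on the lid corner.
- **Robot clear:** The gripper hung free beside the viewer. The wrist force read up to 1.3 N, similar to readings in free air.

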